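# Torque the last anchor nut of a bar-gantry post base with a click wrench

### The arm

A 6-joint arm with a two-finger parallel gripper is mounted at the origin on the work surface. World frame = base frame: x ahead of the robot, y to its left, z up, the work surface at z = 0. Lengths are in m, angles in rad, forces in N, time in s.
With the tool pointing down it reaches from about 0.425 to 0.95 m from the base axis. Payload 3.5 kg.
Tool frame: the origin (TCP) lies on the centre line of the jaws, within the pads' length; the fingertips stand 11 mm ahead of it and the grasp point (between the pads) lies 8 mm behind it; y points along the fingers, x is the direction in which the jaws open and shut, and the axes are right-handed (so a half turn about y gives the same grasp; the last joint's range is limited). The gripper opens to 85 mm and grips with 20 to 120 N. Pads are 22 mm wide; open, the fingers measure 114 mm over their backs; the gripper's body (76 mm by 85 mm) begins 54 mm behind the grasp point. The pads swing forward as they close: fully open they stand 13 mm farther back than shut.
Start: joints at [0.994, 0.286, 1.577, -0, 1.279, -0.15], TCP at [0.279, 0.614, 0.22] pointing down, gripper open.
Joint ranges: [-2.77, 2.77], [-0.9, 2.22], [0.21, 2.48], [-1.53, 4.67], [0.24, 2.81], [-2.84, 2.84]. Speed limits (rad/s): [2.79, 2.79, 3.14, 3.14, 3.14, 3.14].

### API

Orientations are given as a unit quaternion [x, y, z, w].
In Python, from plant import get_state, read_camera, sign_off gives the robot as it stands.
- The arm moves only by the shell command python3 -m inch 'ROWS' [FORCE]. ROWS is JSON, a list of rows, each an object of numbers: "ax", "ay", "az": the turn, a rotation vector about the tool's x, y, z in rad; "x", "y", "z": the shift along the tool's x, y, z in mm; "hand": the closure, from -1 (fully open) to 1 (shut). In form: [{"ax": .., "ay": .., "az": .., "x": .., "y": .., "z": .., "hand": ..}, ...]. A call has 1 to 5 rows; each row shifts and turns the commanded pose from where the row before left it, along the tool's axes as they then stand; what a row does not reach is not made up. A row lasts 1/12 s, in which the tool goes at most 41.7 mm and 7.16 degrees, less where a joint would pass 70% of its speed; a pose out of reach is approached as far as the arm can. A call with a gripper value outside its range is refused whole. The fingers move at their own pace and stop on an object; FORCE is the grip in N (left out, the last holds). Time passes only in rows, so rows that do not move let the fingers close. It gives the time, the measured TCP pose, the force and the opening at its end, in the units of the state.
- get_state(): the state, without advancing time (a new reading comes with each control period).
- read_camera(name): name is "side" or "top"; returns a dict with "img" (400x640x3 uint8, red, green, blue), "fov_y" (degrees; the focal length in pixels is half the picture's height over the tangent of half this angle, whatever the lens; pixels are square), "cx", "cy" (the principal point, pixels), "T" (4x4, takes a point from camera to world coordinates). Camera axes: x right, y down, z forward; pixel columns grow to the right and rows downward; lengths in m; the calibration is good to about 2 mm. A picture is of the moment at which its call begins. There is no depth.
- sign_off(): hands the job in, once; it reports no verdict.
The state is a dict: "time": time; "qpos": joint angles; "dq": joint speeds; "joint_efforts": joint torques, N m; "eef_pos": TCP position; "tcp_rot": TCP orientation; "contact_force": force on the tool from outside, world axes, zero at the start; "wrist_torque": the same for the moment, N m; "opening": opening from 0.0 (shut) to 1.0 (fully open).
Only numpy, scipy, OpenCV 4.12 (cv2) and the standard library are available. Lean on these libraries where they do the work, as an engineer would, in place of code of your own. Each camera call takes 0.05 s, during which the arm holds its last target. There are 200 camera calls.

### The job

The post base is bolted to the concrete bar by four anchors: three nuts are torqued and wear their plastic caps, the bare hex nut is only hand-tight. Take the click torque wrench out of its case, set its socket gently all the way down on the bare nut, and turn it clockwise until the wrench breaks over with a click, then stop at once: do not pull it on through its give. Without backing the nut off again, lift the wrench off, lay it in its case the way it was and let go; leave the other things on the bar where they are.

Things in the scene. Friction and masses are not known exactly. Their poses are not given: they have to be found in the camera images.
- wrench: Click torque wrench, steel, black rubber handle, 269 mm long behind the socket axis, 0.45 kg. Point: centre of the socket's mouth (its lowest face). Axes of the head: z up the socket's axis, handle to -x. Socket 42 mm outside diameter; hexagon hole 31.6 mm across flats, 22 mm deep, two flats facing +x and -x. Head above it 35 mm diameter, top 48 mm above the mouth.
- grip (a point): Best hold on the wrench: middle of its straight flat-sided steel beam, 125 mm behind the socket axis, 38 mm above the socket's mouth, near the centre of mass. Beam 14 mm wide (y), 22 mm tall (z), reaching from 20 to 150 mm behind the axis; the round rubber handle (26 mm) follows to 255 mm. x runs along the beam to the socket. Beam and handle are one piece.
- pivot (a point): Pin 20 mm behind the socket axis, where beam and head are hinged. A spring holds them straight up to 1.0 N m about the pin: some 9.5 N across the beam at grip; a firm grip carries part as twist about the vertical. Then it breaks over: the beam gives clockwise (grip swings to +y of the head) and the load falls to half within 6 to 10 mm. Hard stop at 26 mm. Unloaded it springs straight.
- nut (a point): Bare hex nut, 30 mm across flats, 12 mm tall, stud end 6 mm above it. Point: centre of its underside, on the washer, 10.5 mm above the bar. Two flats face +x and -x of its frame, which turns with it; z up. A seated socket's mouth rests on the washer, 0.1 rad of play either way. Clockwise from above tightens, 0.5 to 1.2 N m, rising as it turns; turn to the click 0.15 to 0.8 rad. It stays as left.
- nut_corner (a point): The nut's corner to +y of its frame, 17.3 mm from its axis, at its top; it shows how far the nut has turned. The socket slides off freely when unloaded and lifted level; tilted or under load it binds.
- base: Post base, fixed: dark steel plate 140 x 140 x 8 mm, open square post socket 50 x 50 x 50 mm in its middle, four anchors 50 mm either way from the centre. Origin: centre of the underside, z up. Of the two anchors on its -x side (nearer the robot) one has the bare nut, the other a cap; the +x pair are capped. Caps: grey plastic domes, 40 mm diameter, tops 35 mm above the bar.
- rest (a point): Wrench's place in its open black case half (fixed tray 340 x 110 mm, rim 12 mm high). Point on the tray floor, 5 mm above the bar, where the centre of the socket's mouth stands; handle to -x. The rubber handle lies in a saddle 190 to 220 mm to -x, 36 mm wide between cheeks 44 mm high; cheeks 18 mm high, 64 mm apart, flank the socket. Beside the beam is free space.
- tumbler: Green glass tumbler, 72 mm diameter, 120 mm tall, loose, beyond the work; origin centre of its foot.
- bulb_carton: Cardboard carton of bulbs, 120 x 65 x 120 mm, loose, at the left; origin centre of its underside.
- hammer: Hammer, lying loose roughly along x at the right; origin under its middle.

How it is judged:
By the outcome, as a careful person would: the job done as asked, in the order asked, and still so for the second after the job is handed in, with the robot touching nothing.
It also fails if it takes over 72 s, if anything falls off the work surface, if the arm or the gripper's body presses on something with over 40 N, if the wrist force passes 120 N, or if a joint passes its speed limit or range.

## Working session

There is one attempt and no reset: what is moved stays moved. The work goes in short steps, Python scripts to look and compute and a shell command to move; the robot and the scene stay as the last step left them, time stands still between calls to the robot, and variables do not carry over. Pictures are saved under pics/ and viewed, about 8 in all and at most 12, crops included, and the job is handed in when it is done.

```bash
ls; mkdir -p pics; cat > h.py <<'E'
import numpy as np, cv2
from plant import get_state, read_camera
from scipy.spatial.transform import Rotation as R
def snap(n,fn=None):
    c=read_camera(n); 
    if fn: cv2.imwrite('pics/'+fn,c['img'][:,:,::-1])
    return c
def f(c): return 200/np.tan(np.radians(c['fov_y'])/2)
def ray(c,u,v,z):
    d=np.array([(u-c['cx'])/f(c),(v-c['cy'])/f(c),1]); T=np.array(c['T']); d=T[:3,:3]@d; o=T[:3,3]
    return o+d*(z-o[2])/d[2]
def proj(c,p):
    T=np.array(c['T']); q=T[:3,:3].T@(np.array(p)-T[:3,3]); return q[:2]/q[2]*f(c)+[c['cx'],c['cy']]
E
python3 - <<'E'
from h import *
s=get_state(); print(s)
for n in('top','side'):
    c=snap(n,n+'0.png'); print(n,c['fov_y'],c['cx'],c['cy'],np.round(c['T'],3).tolist())
E
```

```text
pics
{'time': 0.0, 'qpos': array([ 9.94004388e-01,  2.87159113e-01,  1.57821019e+00, -1.29239159e-05,
        1.27861469e+00, -1.49982572e-01]), 'dq': array([ 2.88807839e-04,  7.55591319e-05,  1.24029793e-03, -5.35841458e-04,
       -9.12546808e-04,  1.08173804e-03]), 'joint_efforts': array([ 4.10802149e-04, -4.05977726e+01, -2.92630291e+01, -6.61095669e-05,
        5.70499702e-03,  6.68817854e-07]), 'eef_pos': array([0.27900665, 0.61386685, 0.21843363]), 'tcp_rot': array([ 0.59490119,  0.38199481, -0.38353381, -0.59420061]), 'contact_force': array([-0.41606839, -0.52753167, -1.07111196]), 'wrist_torque': array([-0.04481422,  0.02738532, -0.02069018]), 'opening': 0.9985094750807216}
top 44.65492791718903 315.1877960190798 200.43946221902763 [[-0.006, -0.995, 0.096, 0.515], [-1.0, 0.005, -0.001, -0.008], [0.001, -0.096, -0.995, 1.47], [0.0, 0.0, 0.0, 1.0]]
side 48.78132341533501 319.7317593152431 198.06370773897973 [[0.899, -0.339, 0.278, 0.286], [-0.439, -0.704, 0.559, -0.717], [0.006, -0.624, -0.781, 1.041], [0.0, 0.0, 0.0, 1.0]]
```

View pics/top0.png

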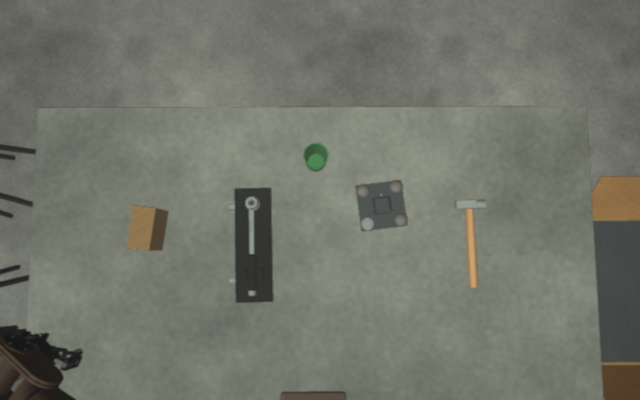

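View pics/side0.png

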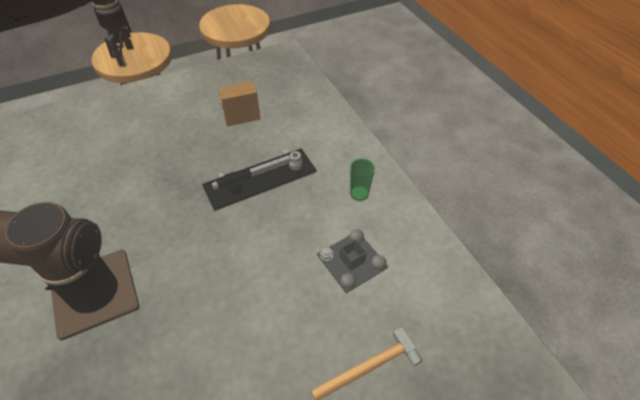

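```bash
python3 - <<'E'
from h import *
t=snap('top');s=snap('side')
def crop(c,x,y,w,h,k): return cv2.resize(c['img'][y:y+h,x:x+w,::-1],(w*k,h*k),interpolation=cv2.INTER_CUBIC)
a=crop(t,348,175,66,60,6); b=crop(s,310,225,66,60,6)
d=cv2.rotate(crop(t,228,182,50,125,5),cv2.ROTATE_90_COUNTERCLOCKWISE)
W=np.zeros((360+250,800,3),np.uint8); W[:360,:396]=a; W[:360,400:796]=b; W[360:,:625]=d
cv2.imwrite('pics/crops.png',W[:600])
# wrench: bright pixels in tray
g=t['img'].astype(int)
tray=(g.max(2)<60); tray[:,:225]=0;tray[:,280:]=0;tray[:180]=0;tray[310:]=0
r=cv2.minAreaRect(np.argwhere(tray)[:,::-1].astype(np.float32)); print('tray',r)
box=cv2.boxPoints(r); print(np.round([ray(t,*p,0.012) for p in box],4))
m=(g.min(2)>75); m[:,:238]=0;m[:,268:]=0;m[:191]=0;m[299:]=0
for v in range(193,298,4):
    u=np.flatnonzero(m[v]); 
    if len(u): w=g[v,u].sum(1)-200; print(v,u.min(),u.max(),round((u*w).sum()/w.sum(),2),end=' | ')
E
```

```text
tray ((253.5, 245.0), (112.0, 35.0), 90.0)
[[0.6914 0.2283 0.012 ]
 [0.6909 0.1229 0.012 ]
 [0.3584 0.1218 0.012 ]
 [0.3589 0.225  0.012 ]]
197 248 255 251.26 | 201 245 258 251.15 | 205 245 259 251.26 | 209 248 256 251.98 | 213 248 253 250.75 | 217 248 254 250.87 | 221 249 254 251.14 | 225 249 254 251.14 | 229 249 254 251.23 | 233 249 254 251.2 | 237 249 254 251.21 | 241 249 254 251.23 | 245 249 254 251.24 | 249 249 254 251.25 | 253 249 254 251.26 | 293 248 255 251.21 |
```

View pics/crops.png

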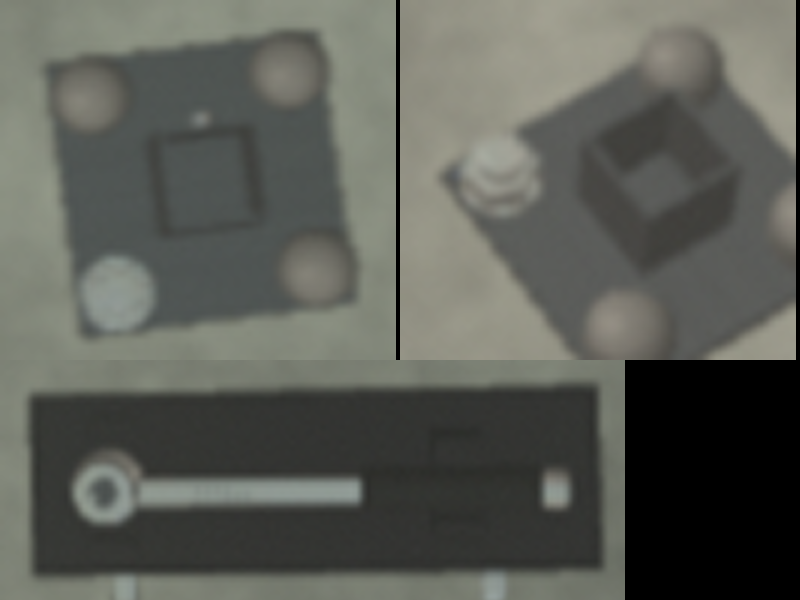

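```bash
python3 - <<'E'
from h import *
def avg(n,k=8):
    c=read_camera(n); im=c['img'].astype(float)
    for i in range(k-1): im+=read_camera(n)['img']
    c['img']=im/k; return c
t=avg('top');s=avg('side')
np.savez('avg.npz',t=t['img'],s=s['img'])
def crop(c,x,y,w,h,k):
    a=c['img'][y:y+h,x:x+w,::-1]; a=np.clip((a-60)*255/(a.max()-60),0,255).astype(np.uint8)
    return cv2.resize(a,(w*k,h*k),interpolation=cv2.INTER_LANCZOS4)
cv2.imwrite('pics/nut.png',np.hstack([crop(t,358,214,20,20,20),crop(s,316,242,20,20,20)]))
def cen(c,x,y,w,h,lo):
    g=c['img'].mean(2)[y:y+h,x:x+w]; g=np.clip(g-lo,0,None); Y,X=np.mgrid[y:y+h,x:x+w]
    return (g*X).sum()/g.sum(),(g*Y).sum()/g.sum()
n=cen(t,360,216,15,16,105); print('nut px',n,ray(t,*n,.0165))
g=t['img'].mean(2)
# plate quad
m=((g<90)).astype(np.uint8); m[:,:350]=0;m[:,412:]=0;m[:175]=0;m[238:]=0
r=cv2.minAreaRect(np.argwhere(m)[:,::-1].astype(np.float32)); print(r,ray(t,*r[0],.008))
b=cv2.boxPoints(r); print(np.round([ray(t,*p,.008) for p in b],4))
# caps brightness centroid by saturation (brownish): r-b
d=t['img'][:,:,0]-t['img'][:,:,2]
for(x,y)in((363,191),(397,187),(401,220)):
    p=cen({'img':np.repeat(d[:,:,None],3,2)},x-7,y-7,15,15,4); print('cap',p,ray(t,*p,.03))
# beam edges
P=[]
for v in range(214,252):
    w=np.clip(g[v,244:260]-70,0,None); u=(w*np.arange(244,260)).sum()/w.sum(); P.append(ray(t,u,v,.054)[:2])
P=np.array(P); k=np.polyfit(P[:,0],P[:,1],1); print('beam yaw,y0',k, np.std(np.polyval(k,P[:,0])-P[:,1]))
h=cen(t,243,195,17,17,90); print('head',h,ray(t,*h,.053))
e=cen(t,244,287,15,12,85); print('knob',e,ray(t,*e,.043))
# beam far end
print(np.round(g[205:262:1,251]),) 
print(np.round(g[283:302,251]),[np.round(ray(t,251,v,.043)[0],4) for v in (289,290,295,296)])
E
```

```text
nut px (np.float64(366.8732837804009), np.float64(224.35954439544778)) [ 0.58252473 -0.16392756  0.0165    ]
((381.3468933105469, 205.04360961914062), (45.21788787841797, 45.352996826171875), 82.23483276367188) [ 0.64086798 -0.20936758  0.008     ]
[[ 0.7    -0.1333  0.008 ]
 [ 0.7179 -0.2696  0.008 ]
 [ 0.5822 -0.2849  0.008 ]
 [ 0.5646 -0.1497  0.008 ]]
cap (np.float64(361.92631382083414), np.float64(190.5676080044885)) [ 0.68253148 -0.14933486  0.03      ]
cap (np.float64(397.0351591972235), np.float64(186.2655802022031)) [ 0.69486124 -0.25411669  0.03      ]
cap (np.float64(401.42144038490454), np.float64(220.2467298150654)) [ 0.59350467 -0.2649047   0.03      ]
beam yaw,y0 [0.01722794 0.16677661] 0.0001283947681621203
head (np.float64(250.9899502097529), np.float64(203.5561578942979)) [0.64344185 0.17749337 0.053     ]
knob (np.float64(251.1138158505993), np.float64(292.73610207810714)) [0.38555479 0.17661287 0.043     ]
[115. 142. 141. 113. 110. 139. 147. 147. 147. 147. 147. 147. 147. 147.
 147. 144. 139. 142. 139. 142. 139. 141. 138. 142. 141. 143. 141. 146.
 148. 148. 148. 148. 148. 148. 148. 148. 148. 148. 149. 149. 149. 149.
 149. 148. 149. 149. 149. 150. 137.  83.  49.  49.  50.  51.  51.  50.
  51.]
[ 51.  51.  50.  51.  51.  49.  52.  89. 139. 147. 146. 143. 118.  72.
  51.  51.  51.  49.  57.] [np.float64(0.3962), np.float64(0.3934), np.float64(0.3791), np.float64(0.3763)]
```

View pics/nut.png

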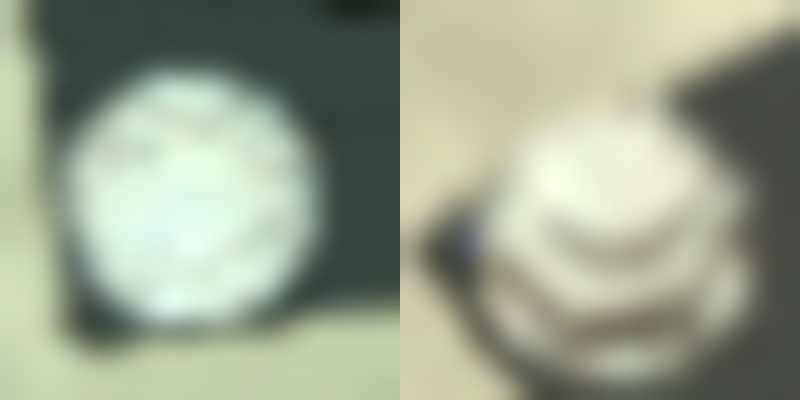

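```bash
python3 - <<'E'
from h import *
t=read_camera('top');s=read_camera('side')
n=ray(t,367.4,223.4,.0105);print('nut',n, 'in side washer px',proj(s,[*n[:2],.0105]))
for z in(.0105,.0225):
  for nm,(u,v) in dict(A=(323.8,257.6),B=(331.3,257.4),C=(319.9,254.8),D=(332.8,254.3)).items():
    d=ray(s,u,v,z)-n; print(z,nm,np.round(d[:2]*1000,1),round(np.degrees(np.arctan2(d[1],d[0])),1))
print('head',ray(t,250.95,202.6,.053),'beam end',ray(t,251.2,253.7,.054),'knob end',ray(t,251.1,295.8,.043))
g=np.load('avg.npz')
G=g['s'].mean(2); print(np.round(G[246:264,316:338]).astype(int))
# washer in side: colour wise ; washer in top circle via contour at half level
T=g['t'].mean(2); k=10
up=cv2.resize(T[212:234,356:378],None,fx=k,fy=k,interpolation=cv2.INTER_CUBIC)
print(np.round(T[214:234,358:378]).astype(int))
E
```

```text
nut [ 0.585669   -0.16619528  0.0105    ] in side washer px [327.69568749 254.72890113]
0.0105 A [-13.5  -3.5] -165.6
0.0105 B [  5.  -11.7] -66.9
0.0105 C [-19.1   9. ] 154.8
0.0105 D [13.1 -4.8] -20.3
0.0225 A [-16.8  -9.8] -149.7
0.0225 B [  1.5 -18. ] -85.4
0.0225 C [-22.4   2.5] 173.7
0.0225 D [  9.4 -11.2] -49.8
head [0.64624674 0.1776299  0.053     ] beam end [0.49785635 0.17572573 0.054     ] knob end [0.37682297 0.17659118 0.043     ]
[[142 142 141 140 139 139 139 141 142 144 144 141 138 122 104  95  91  90
   91  91  91  92]
 [144 144 143 142 140 140 141 143 146 149 148 144 140 120 100  91  90  90
   90  90  91  91]
 [145 146 146 144 142 142 146 150 152 154 155 154 152 135 116  99  91  90
   90  90  91  91]
 [146 147 147 146 142 144 152 158 158 158 159 159 157 149 137 115  97  91
   90  90  90  91]
 [146 148 147 143 137 143 155 163 162 159 158 159 158 156 149 129 112  98
   91  90  90  90]
 [147 146 138 132 132 144 155 163 163 160 158 158 158 155 147 137 126 106
   93  90  90  90]
 [145 136 120 117 131 149 155 154 157 158 158 156 153 145 140 138 126 105
   93  90  90  90]
 
[... 2023 characters left out ...]
  89  82
   83  83]
 [132 131 119 105 122 140 145 144 145 148 146 142 139 137 126 102  86  83
   83  83]
 [135 134 122 102 113 135 142 143 144 144 142 145 144 137 115  91  83  82
   83  83]
 [136 134 123 101  98 118 133 140 146 145 144 143 136 122  95  83  85  86
   87  87]
 [136 135 124  99  86  95 113 131 141 138 136 130 113  98  92  96 101 103
  104 105]
 [134 134 124 103  88  88  97 108 113 111 115 114 108 106 113 122 125 125
  125 126]
 [133 134 132 121 108 106 113 122 124 124 125 126 126 126 127 130 131 130
  130 130]
 [131 133 134 132 128 127 128 130 131 131 131 130 130 130 130 130 130 129
  129 128]
 [130 132 133 132 131 131 130 131 131 130 130 130 130 130 130 130 130 129
  128 126]]
```

```bash
cat > go.py <<'E'
# usage: go.py x y z yaw : grasp point target (world m), wrench yaw; prints vertical turn (ay) and shifts after the turn, in tool axes
import sys
from h import *
np.set_printoptions(precision=4,suppress=True)
def rep(a=None):
    s=get_state(); M=R.from_quat(s['tcp_rot']).as_matrix(); p=s['eef_pos']; g=p-.008*M[:,1]
    x=M[:,0]; yaw=np.arctan2(-x[0],x[1]); yaw=(yaw+np.pi/2)%np.pi-np.pi/2
    print('t',round(s['time'],2),'grasp',g,'yaw',round(yaw,4),'down',M[:,1],'q',s['qpos'].round(2),'F',s['contact_force'].round(1),'M',s['wrist_torque'].round(2),'op',round(s['opening'],3))
    if a:
        x_=np.array([-np.sin(a[3]),np.cos(a[3]),0]); x_=x_ if x_@x>0 else -x_
        y_=np.array([0,0,-1.]); N=np.stack([x_,y_,np.cross(x_,y_)],1)
        print('turn(tool)',R.from_matrix(M.T@N).as_rotvec(),'shift mm after',N.T@(np.array(a[:3])-(p-.008*N[:,1]))*1000)
rep([float(v) for v in sys.argv[1:5]] if len(sys.argv)>4 else None)
E
python3 go.py .522 .1755 .11 .017
python3 - <<'E'
from h import *
g=np.load('avg.npz')
def crop(a,x,y,w,h,k,lo,hi):
    a=np.clip((a.mean(2)[y:y+h,x:x+w]-lo)*255/(hi-lo),0,255)
    return cv2.resize(a,(w*k,h*k),interpolation=cv2.INTER_CUBIC).clip(0,255).astype(np.uint8)
cv2.imwrite('pics/nut2.png',np.hstack([crop(g['t'],358,214,20,20,20,120,150),crop(g['s'],316,244,20,20,20,90,165)]))
E
```

```text
t 1.1 grasp [0.2794 0.6145 0.2279] yaw -0.4267 down [ 0.      0.0001 -1.    ] q [ 0.99  0.29  1.58  0.    1.28 -0.15] F [-0.2 -0.5 -0.3] M [ 0.01 -0.02  0.01] op 1.0
turn(tool) [ 0.     -0.4437  0.0001] shift mm after [-443.0311  117.8678 -235.1326]
```

View pics/nut2.png

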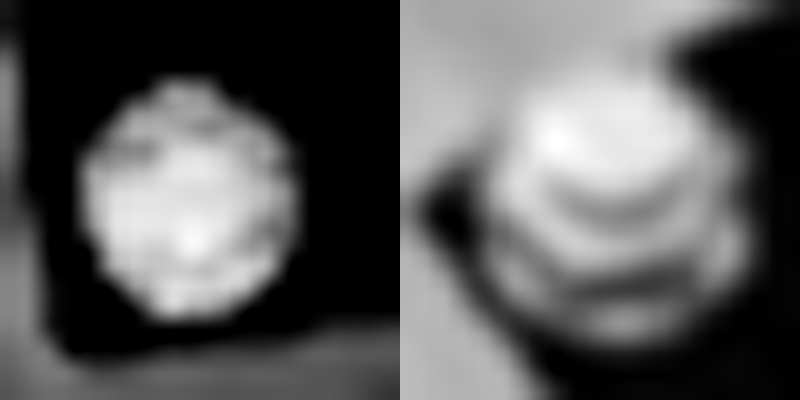

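```bash
python3 - <<'E'
from h import *
s=read_camera('side')
A,B,L=[ray(s,*p,.011) for p in((323.5,258.3),(330.0,257.3),(320.3,254.8))]
for p,q in((A,B),(L,A)):
    d=q-p; print(np.linalg.norm(d)*1000,(np.degrees(np.arctan2(d[1],d[0]))))
E
python3 -m inch '[{"ay":-0.12},{"ay":-0.12},{"ay":-0.12},{"ay":-0.084},{}]' && python3 go.py .522 .1755 .11 .017
```

```text
17.85763785746203 -15.766309216888645
13.912892985582117 -77.73700200880052validation failed for argument at $[0]...
```

```bash
python3 -m inch '[{"ax":0,"ay":-0.12,"az":0,"x":0,"y":0,"z":0,"hand":-1},{"ax":0,"ay":-0.12,"az":0,"x":0,"y":0,"z":0,"hand":-1},{"ax":0,"ay":-0.12,"az":0,"x":0,"y":0,"z":0,"hand":-1},{"ax":0,"ay":-0.084,"az":0,"x":0,"y":0,"z":0,"hand":-1}]' && python3 go.py .522 .1755 .11 .017
```

```text
time: 1.48
eef_pos: [0.2794, 0.6144, 0.2198]
tcp_rot: [0.494, 0.506, -0.506, -0.494]
contact_force: [-0.2, -0.8, -0.4]
opening: 0.996
t 1.48 grasp [0.2794 0.6144 0.2278] yaw 0.0226 down [ 0.  0. -1.] q [ 0.99  0.29  1.58 -0.    1.28 -0.6 ] F [-0.2 -0.8 -0.4] M [ 0.01 -0.04 -0.  ] op 0.996
turn(tool) [0.     0.0056 0.    ] shift mm after [-443.0058  117.843  -235.0883]
```

```bash
for i in 1 2 ; do :; done; python3 -m inch '[{"ax":0,"ay":0.0056,"az":0,"x":-32,"y":0,"z":-17,"hand":-1},{"ax":0,"ay":0,"az":0,"x":-32,"y":0,"z":-17,"hand":-1},{"ax":0,"ay":0,"az":0,"x":-32,"y":0,"z":-17,"hand":-1},{"ax":0,"ay":0,"az":0,"x":-32,"y":0,"z":-17,"hand":-1},{"ax":0,"ay":0,"az":0,"x":-32,"y":0,"z":-17,"hand":-1}]' >/dev/null; python3 -m inch '[{"ax":0,"ay":0,"az":0,"x":-32,"y":0,"z":-17,"hand":-1},{"ax":0,"ay":0,"az":0,"x":-32,"y":0,"z":-17,"hand":-1},{"ax":0,"ay":0,"az":0,"x":-32,"y":0,"z":-17,"hand":-1},{"ax":0,"ay":0,"az":0,"x":-32,"y":0,"z":-17,"hand":-1},{"ax":0,"ay":0,"az":0,"x":-32,"y":0,"z":-17,"hand":-1}]' >/dev/null; python3 -m inch '[{"ax":0,"ay":0,"az":0,"x":-32,"y":20,"z":-17,"hand":-1},{"ax":0,"ay":0,"az":0,"x":-32,"y":30,"z":-17,"hand":-1},{"ax":0,"ay":0,"az":0,"x":-32,"y":30,"z":-17,"hand":-1},{"ax":0,"ay":0,"az":0,"x":-27,"y":30,"z":-14,"hand":-1},{"ax":0,"ay":0,"az":0,"x":0,"y":0,"z":0,"hand":-1}]'; python3 go.py .522 .1755 .043 .017
python3 -c "
from h import *
snap('side','s1.png')
c=snap('top'); cv2.imwrite('pics/t1.png',c['img'][:,:,::-1])"
```

```text
time: 2.73
eef_pos: [0.5135, 0.1775, 0.1113]
tcp_rot: [-0.497, -0.499, 0.505, 0.5]
contact_force: [-1.2, 0.3, -0.8]
opening: 0.998
t 2.73 grasp [0.5136 0.1775 0.1193] yaw 0.0069 down [-0.0093 -0.0031 -1.    ] q [ 0.15  0.12  1.98 -0.    1.05 -1.43] F [-1.2  0.3 -0.8] M [-0.07  0.08 -0.05] op 0.998
turn(tool) [-0.0093 -0.0101 -0.003 ] shift mm after [-2.1491 76.336  -8.4743]
```

View pics/s1.png

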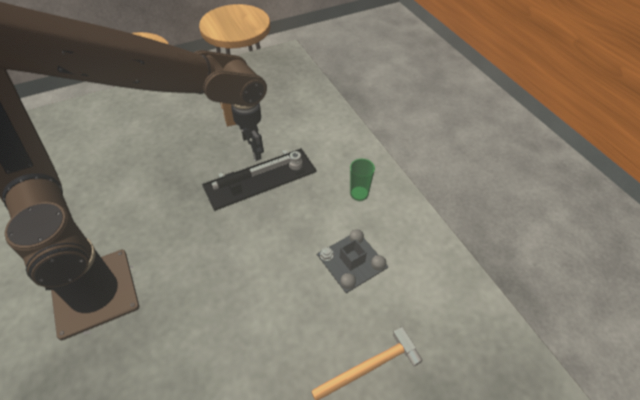

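```bash
python3 -m inch '[{"ax":0,"ay":0,"az":0,"x":0,"y":20,"z":0,"hand":-1},{"ax":0,"ay":0,"az":0,"x":0,"y":15,"z":0,"hand":-1},{"ax":0,"ay":0,"az":0,"x":0,"y":0,"z":0,"hand":-1}]' >/dev/null; python3 go.py .521 .1755 .043 .017
```

```text
t 3.08 grasp [0.5139 0.1832 0.0892] yaw 0.0131 down [-0.0028 -0.0002 -1.    ] q [ 0.16  0.16  2.    0.    0.98 -1.43] F [-0.2  0.5 -0. ] M [0.02 0.03 0.04] op 1.0
turn(tool) [-0.0028 -0.0039 -0.0001] shift mm after [-7.8202 46.2141 -7.0332]
```

```bash
python3 -m inch '[{"ax":-0.003,"ay":-0.004,"az":0,"x":-7.8,"y":6,"z":-7,"hand":-1},{"ax":0,"ay":0,"az":0,"x":0,"y":15,"z":0,"hand":-1},{"ax":0,"ay":0,"az":0,"x":0,"y":15,"z":0,"hand":-1},{"ax":0,"ay":0,"az":0,"x":0,"y":10,"z":0,"hand":-1},{"ax":0,"ay":0,"az":0,"x":0,"y":0,"z":0,"hand":-1}]' >/dev/null; python3 -m inch '[{"ax":0,"ay":0,"az":0,"x":0,"y":0,"z":0,"hand":-1}]' >/dev/null;  python3 go.py .521 .1755 .043 .017
```

```text
t 3.58 grasp [0.523  0.1747 0.0449] yaw 0.016 down [ 0.0035  0.0001 -1.    ] q [ 0.14  0.24  2.   -0.    0.89 -1.45] F [ 0.6  0.4 -0.5] M [0.   0.03 0.05] op 1.002
turn(tool) [ 0.0035 -0.001   0.    ] shift mm after [0.8442 1.9092 1.9777]
```

```bash
python3 -m inch '[{"ax":0.0035,"ay":-0.001,"az":0,"x":0.8,"y":1.5,"z":2,"hand":-0.3},{"ax":0,"ay":0,"az":0,"x":0,"y":0,"z":0,"hand":0.2},{"ax":0,"ay":0,"az":0,"x":0,"y":0,"z":0,"hand":0.5},{"ax":0,"ay":0,"az":0,"x":0,"y":0,"z":0,"hand":0.7},{"ax":0,"ay":0,"az":0,"x":0,"y":0,"z":0,"hand":1}]' 60; python3 -m inch '[{"ax":0,"ay":0,"az":0,"x":0,"y":0,"z":0,"hand":1},{"ax":0,"ay":0,"az":0,"x":0,"y":0,"z":0,"hand":1},{"ax":0,"ay":0,"az":0,"x":0,"y":0,"z":0,"hand":1}]' >/dev/null;  python3 go.py .521 .1755 .103 .017
```

```text
time: 4.0
eef_pos: [0.5208, 0.1753, 0.0354]
tcp_rot: [0.496, 0.504, -0.504, -0.496]
contact_force: [0.2, 0.4, 0.1]
opening: 0.298
t 4.25 grasp [0.5208 0.1755 0.0434] yaw 0.0162 down [ 0.      0.0004 -1.    ] q [ 0.14  0.24  2.    0.    0.9  -1.45] F [-1.3  0.5  2.9] M [ 0.12  0.12 -0.06] op 0.14
turn(tool) [ 0.     -0.0008  0.0004] shift mm after [  0.0137 -59.5506  -0.1607]
```

```bash
python3 -m inch '[{"ax":0,"ay":0,"az":0,"x":0,"y":-10,"z":0,"hand":1},{"ax":0,"ay":0,"az":0,"x":0,"y":-20,"z":0,"hand":1},{"ax":0,"ay":0,"az":0,"x":0,"y":-30,"z":0,"hand":1},{"ax":0,"ay":0,"az":0,"x":0,"y":-30,"z":0,"hand":1},{"ax":0,"ay":0,"az":0,"x":0,"y":-20,"z":0,"hand":1}]'; python3 -m inch '[{"ax":0,"ay":0,"az":0,"x":0,"y":0,"z":0,"hand":1},{"ax":0,"ay":0,"az":0,"x":0,"y":0,"z":0,"hand":1}]' >/dev/null;  python3 go.py .464 -.1945 .150 .23
```

```text
time: 4.67
eef_pos: [0.5205, 0.1751, 0.1467]
tcp_rot: [-0.496, -0.504, 0.504, 0.496]
contact_force: [1.1, 0.1, -3.7]
opening: 0.137
t 4.83 grasp [0.5206 0.1752 0.1531] yaw 0.0167 down [ 0.0004 -0.0002 -1.    ] q [ 0.14  0.09  1.95 -0.    1.1  -1.45] F [-1.  -0.8 -5.3] M [-0.01  0.05 -0.05] op 0.138
turn(tool) [ 0.0004 -0.2133 -0.0002] shift mm after [-347.0391    3.0821  139.3418]
```

```bash
python3 -m inch '[{"ax":0,"ay":-0.0713,"az":0,"x":0,"y":0,"z":0,"hand":1},{"ax":0,"ay":-0.071,"az":0,"x":0,"y":0,"z":0,"hand":1},{"ax":0,"ay":-0.071,"az":0,"x":0,"y":0,"z":0,"hand":1},{"ax":0,"ay":0,"az":0,"x":-12,"y":0,"z":5,"hand":1},{"ax":0,"ay":0,"az":0,"x":-22,"y":0,"z":9,"hand":1}]'>/dev/null; for k in a b; do :; done; python3 -m inch '[{"ax":0,"ay":0,"az":0,"x":-25,"y":0,"z":10,"hand":1},{"ax":0,"ay":0,"az":0,"x":-25,"y":0,"z":10,"hand":1},{"ax":0,"ay":0,"az":0,"x":-25,"y":0,"z":10,"hand":1},{"ax":0,"ay":0,"az":0,"x":-25,"y":0,"z":10,"hand":1},{"ax":0,"ay":0,"az":0,"x":-25,"y":0,"z":10,"hand":1}]'>/dev/null;python3 -m inch '[{"ax":0,"ay":0,"az":0,"x":-25,"y":0,"z":10,"hand":1},{"ax":0,"ay":0,"az":0,"x":-25,"y":0,"z":10,"hand":1},{"ax":0,"ay":0,"az":0,"x":-25,"y":0,"z":10,"hand":1},{"ax":0,"ay":0,"az":0,"x":-25,"y":0,"z":10,"hand":1},{"ax":0,"ay":0,"az":0,"x":-25,"y":0,"z":10,"hand":1}]'>/dev/null;python3 -m inch '[{"ax":0,"ay":0,"az":0,"x":-25,"y":0,"z":10,"hand":1},{"ax":0,"ay":0,"az":0,"x":-25,"y":0,"z":10,"hand":1},{"ax":0,"ay":0,"az":0,"x":-13,"y":0,"z":5,"hand":1},{"ax":0,"ay":0,"az":0,"x":0,"y":0,"z":0,"hand":1},{"ax":0,"ay":0,"az":0,"x":0,"y":0,"z":0,"hand":1}]';  python3 go.py .464 -.1945 .090 .23
```

```text
time: 6.5
eef_pos: [0.4625, -0.1943, 0.1427]
tcp_rot: [-0.438, -0.553, 0.554, 0.442]
contact_force: [-0.8, 0.3, -5.9]
opening: 0.136
t 6.5 grasp [ 0.4625 -0.1943  0.1507] yaw 0.2267 down [-0.0044  0.0027 -1.    ] q [-0.6  -0.02  2.06 -0.    1.1  -2.4 ] F [-0.8  0.3 -5.9] M [ 0.07  0.06 -0.02] op 0.136
turn(tool) [-0.0036 -0.0033  0.0036] shift mm after [-0.5303 60.6669 -1.4462]
```

```bash
python3 -m inch '[{"ax":-0.0036,"ay":-0.0033,"az":0.0036,"x":-0.5,"y":15,"z":-1.4,"hand":1},{"ax":0,"ay":0,"az":0,"x":0,"y":25,"z":0,"hand":1},{"ax":0,"ay":0,"az":0,"x":0,"y":20,"z":0,"hand":1},{"ax":0,"ay":0,"az":0,"x":0,"y":10,"z":0,"hand":1},{"ax":0,"ay":0,"az":0,"x":0,"y":0,"z":0,"hand":1}]'>/dev/null; python3 -m inch '[{"ax":0,"ay":0,"az":0,"x":0,"y":0,"z":0,"hand":1}]'>/dev/null; python3 go.py .464 -.1945 .080 .23
python3 - <<'E'
from h import *
def avg(n,k=6):
    c=read_camera(n); im=c['img'].astype(float)
    for i in range(k-1): im+=read_camera(n)['img']
    c['img']=im/k; return c
t=avg('top');s=avg('side'); np.savez('avg2.npz',t=t['img'],s=s['img'])
def crop(c,x,y,w,h,k):
    a=np.clip(c['img'][y:y+h,x:x+w,::-1]*1.3,0,255).astype(np.uint8)
    return cv2.resize(a,(w*k,h*k),interpolation=cv2.INTER_CUBIC)
cv2.imwrite('pics/over.png',np.hstack([crop(t,345,200,40,55,10),crop(s,300,215,40,55,10)]))
st=get_state(); M=R.from_quat(st['tcp_rot']).as_matrix(); g=st['eef_pos']-.008*M[:,1]; yaw=.2267
hd=g+[.125*np.cos(.23),.125*np.sin(.23),.01]
print('expected head top px',proj(t,hd),proj(s,hd),hd)
E
```

```text
t 7.0 grasp [ 0.4655 -0.1936  0.0822] yaw 0.2338 down [ 0.002  -0.0013 -1.    ] q [-0.6   0.08  2.1   0.    0.95 -2.4 ] F [-0.5 -0.7 -4.3] M [0.01 0.01 0.01] op 0.138
turn(tool) [ 0.0016  0.0038 -0.0017] shift mm after [-0.4997  2.2286  1.6761]
expected head top px [370.50054917 221.23906764] [329.0433512 237.5574705] [ 0.58774787 -0.16610816  0.09308944]
```

View pics/over.png

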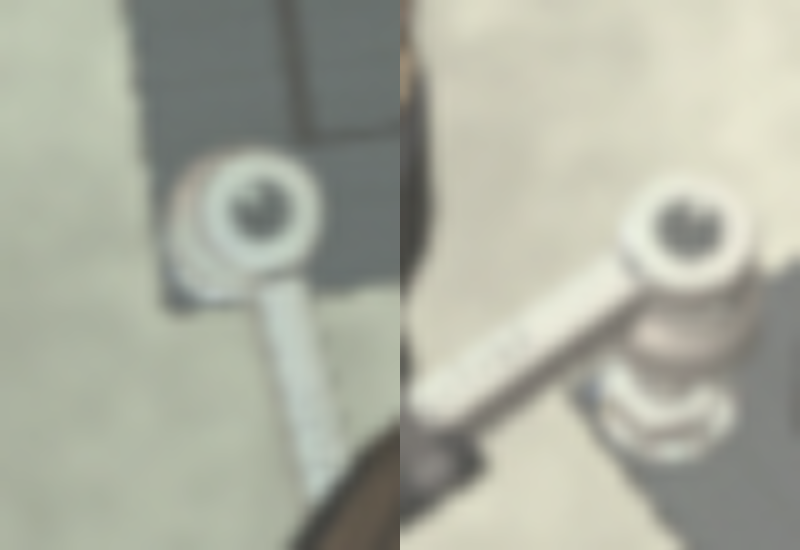

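```bash
cat > e.py <<'E'
from h import *
def fitell(img,c0,rmax,sgn,lo=None):
    pass
t=read_camera('top');s=read_camera('side')
a=np.load('avg.npz'); b=np.load('avg2.npz')
def edge(G,c0,dirs,r0,r1):
    # strongest bright->dark drop along rays from c0, half-level
    out=[]
    for th in dirs:
        r=np.arange(r0,r1,.1); x=c0[0]+r*np.cos(th); y=c0[1]+r*np.sin(th)
        p=cv2.remap(G.astype(np.float32),x.astype(np.float32)[None],y.astype(np.float32)[None],cv2.INTER_CUBIC)[0]
        i=np.argmin(np.gradient(cv2.GaussianBlur(p[None],(0,0),3)[0])); out.append((x[i],y[i]))
    return np.array(out,np.float32)
D=np.radians
def fit(c,P,z):
    Q=np.array([ray(c,*p,z)[:2] for p in P]); A=np.c_[2*Q,np.ones(len(Q))]; k=np.linalg.lstsq(A,(Q**2).sum(1),rcond=None)[0]
    r=np.sqrt(k[2]+k[0]**2+k[1]**2); res=np.hypot(*(Q-k[:2]).T)-r; return np.round(k[:2],4),round(r,4),round(res.std()*1000,2)
print('nut top ',fit(t,edge(a['t'].mean(2),(367.4,223.4),D(np.arange(-130,60,8)),4,8.5),.0105))
print('nut side',fit(s,edge(a['s'].mean(2),(326.4,255),D(np.arange(-5,150,8)),5,9),.0095))
gz=get_state()['eef_pos'][2]+.008+.010; print(gz)
print('head top',fit(t,edge(b['t'].mean(2),(370.75,220.55),D(np.r_[-150:60:8]),4,8),gz))
print('head side',fit(s,edge(b['s'].mean(2),(328.35,237.35),D(np.r_[-160:0:8]),4,9),gz))
E
python3 e.py
```

```text
nut top  (array([ 0.5857, -0.1654]), np.float64(0.0184), np.float64(0.25))
nut side (array([ 0.5821, -0.1647]), np.float64(0.0179), np.float64(0.23))
0.09294323783346518
head top (array([ 0.5894, -0.1665]), np.float64(0.0169), np.float64(0.5))
head side (array([ 0.5864, -0.1638]), np.float64(0.016), np.float64(0.33))
```

```bash
python3 go.py .4615 -.1935 .068 .23
```

```text
t 7.7 grasp [ 0.466  -0.1946  0.0829] yaw 0.2331 down [ 0.0038 -0.0027 -1.    ] q [-0.6   0.08  2.1  -0.    0.95 -2.4 ] F [-0.2  0.2 -4.7] M [-0.04  0.08 -0.01] op 0.137
turn(tool) [ 0.0031  0.0031 -0.0035] shift mm after [ 2.0767 14.9432  4.1282]
```

```bash
python3 -m inch '[{"ax":0.001,"ay":0.003,"az":-0.001,"x":1,"y":4,"z":3.9,"hand":1},{"ax":0,"ay":0,"az":0,"x":0,"y":5,"z":0,"hand":1},{"ax":0,"ay":0,"az":0,"x":0,"y":5,"z":0,"hand":1},{"ax":0,"ay":0,"az":0,"x":0,"y":0,"z":0,"hand":1},{"ax":0,"ay":0,"az":0,"x":0,"y":0,"z":0,"hand":1}]'>/dev/null; python3 go.py .4615 -.1935 .068 .23
python3 - <<'E'
from h import *
k=6; o={}
for n in('top','side'):
    c=read_camera(n); im=c['img'].astype(float)
    for i in range(k-1): im+=read_camera(n)['img']
    o[n[0]]=im/k
np.savez('avg2.npz',**o)
s=read_camera('side');t=read_camera('top')
h=[.5855,-.1653,.0685+.010]; print(proj(t,h),proj(s,h))
E
sed -i 's/(370.75,220.55)/(368.7,223.)/; s/(328.35,237.35)/(326.5,241.5)/' e.py; python3 e.py; python3 go.py
```

```text
t 8.12 grasp [ 0.4615 -0.1942  0.0681] yaw 0.2301 down [ 0.0012 -0.0009 -1.    ] q [-0.6   0.1   2.11 -0.    0.93 -2.4 ] F [ 0.3  0.3 -4.9] M [-0.05  0.05 -0.01] op 0.138
turn(tool) [ 0.0009  0.0001 -0.0012] shift mm after [ 0.658   0.0813 -0.1599]
[369.64889012 222.29864429] [328.00404149 240.75527927]
nut top  (array([ 0.5857, -0.1654]), np.float64(0.0184), np.float64(0.25))
nut side (array([ 0.5821, -0.1647]), np.float64(0.0179), np.float64(0.23))
0.07893914302668302
head top (array([ 0.5842, -0.1652]), np.float64(0.0177), np.float64(1.29))
head side (array([ 0.5822, -0.1647]), np.float64(0.0159), np.float64(0.36))
t 8.92 grasp [ 0.462  -0.1945  0.0689] yaw 0.2302 down [ 0.0026 -0.002  -1.    ] q [-0.6   0.1   2.11 -0.    0.93 -2.4 ] F [ 0.1 -0.6 -3.6] M [-0.01  0.01  0.03] op 0.142
```

```bash
sed -i 's/(368.7,223.)/(369.6,222.2)/; s/np.r_\[-150:60:8\]),4,8)/np.r_[-110:60:8]),4,7.5)/' e.py; python3 e.py|grep 'head top'
```

```text
head top (array([ 0.5845, -0.1664]), np.float64(0.017), np.float64(0.2))
```

```bash
python3 -m inch '[{"ax":0,"ay":0,"az":0,"x":0.35,"y":2,"z":-0.7,"hand":1},{"ax":0,"ay":0,"az":0,"x":0,"y":2.5,"z":0,"hand":1},{"ax":0,"ay":0,"az":0,"x":0,"y":1,"z":0,"hand":1},{"ax":0,"ay":0,"az":0,"x":0,"y":0,"z":0,"hand":1}]'>/dev/null; python3 go.py;python3 -m inch '[{"ax":0,"ay":0,"az":0,"x":0,"y":1,"z":0,"hand":1},{"ax":0,"ay":0,"az":0,"x":0,"y":1,"z":0,"hand":1},{"ax":0,"ay":0,"az":0,"x":0,"y":0,"z":0,"hand":1}]'>/dev/null; python3 go.py;python3 -m inch '[{"ax":0,"ay":0,"az":0,"x":0,"y":1,"z":0,"hand":1},{"ax":0,"ay":0,"az":0,"x":0,"y":1,"z":0,"hand":1},{"ax":0,"ay":0,"az":0,"x":0,"y":0,"z":0,"hand":1}]'>/dev/null; python3 go.py
```

```text
t 9.35 grasp [ 0.4623 -0.1937  0.0629] yaw 0.2303 down [ 0.0017 -0.0013 -1.    ] q [-0.6   0.11  2.11 -0.    0.91 -2.4 ] F [ 0.5 -0.2 -4.8] M [-0.02  0.1   0.03] op 0.138
t 9.6 grasp [ 0.4625 -0.1939  0.0612] yaw 0.2302 down [ 0.0023 -0.0017 -1.    ] q [-0.6   0.11  2.12 -0.    0.91 -2.4 ] F [-0.4 -0.2 -4. ] M [-0.02  0.06  0.04] op 0.137
t 9.85 grasp [ 0.4625 -0.194   0.0592] yaw 0.2302 down [ 0.0023 -0.0017 -1.    ] q [-0.6   0.12  2.12 -0.    0.91 -2.4 ] F [-1.  0. -5.] M [-0.01  0.05  0.02] op 0.137
```

```bash
for i in 1; do python3 -m inch '[{"ax":0,"ay":0,"az":0,"x":0,"y":1,"z":0,"hand":1},{"ax":0,"ay":0,"az":0,"x":0,"y":1,"z":0,"hand":1},{"ax":0,"ay":0,"az":0,"x":0,"y":0,"z":0,"hand":1}]'>/dev/null; done; python3 go.py; python3 -m inch '[{"ax":0,"ay":0,"az":0,"x":0,"y":1,"z":0,"hand":1},{"ax":0,"ay":0,"az":0,"x":0,"y":0.5,"z":0,"hand":1},{"ax":0,"ay":0,"az":0,"x":0,"y":0,"z":0,"hand":1}]'>/dev/null; python3 go.py
```

```text
t 10.1 grasp [ 0.4625 -0.1939  0.0572] yaw 0.2302 down [ 0.0023 -0.0017 -1.    ] q [-0.6   0.12  2.12 -0.    0.9  -2.4 ] F [-0.4  0.  -4.9] M [ 0.01 -0.01 -0.02] op 0.14
t 10.35 grasp [ 0.4626 -0.194   0.0558] yaw 0.2302 down [ 0.0024 -0.0018 -1.    ] q [-0.6   0.12  2.12 -0.    0.9  -2.4 ] F [-0.4  0.4 -4.7] M [-0.03  0.07 -0.06] op 0.136
```

```bash
python3 -m inch '[{"ax":0,"ay":0,"az":0,"x":0,"y":1.3,"z":0,"hand":1},{"ax":0,"ay":0,"az":0,"x":0,"y":1.2,"z":0,"hand":1},{"ax":0,"ay":0,"az":0,"x":0,"y":0,"z":0,"hand":1}]'>/dev/null; python3 go.py; python3 -m inch '[{"ax":0.002,"ay":0,"az":-0.002,"x":0,"y":1,"z":0,"hand":1},{"ax":0,"ay":0,"az":0,"x":0,"y":1,"z":0,"hand":1},{"ax":0,"ay":0,"az":0,"x":0,"y":0,"z":0,"hand":1}]'>/dev/null; python3 go.py;  python3 -m inch '[{"ax":0,"ay":0,"az":0,"x":0,"y":0.8,"z":0,"hand":1},{"ax":0,"ay":0,"az":0,"x":0,"y":0.5,"z":0,"hand":1},{"ax":0,"ay":0,"az":0,"x":0,"y":0,"z":0,"hand":1}]'>/dev/null; python3 go.py
```

```text
t 10.6 grasp [ 0.4625 -0.1939  0.0531] yaw 0.2302 down [ 0.0022 -0.0016 -1.    ] q [-0.6   0.13  2.12 -0.    0.89 -2.4 ] F [-0.5  0.2 -4.1] M [-0.02  0.04  0.04] op 0.136
t 10.85 grasp [ 0.4626 -0.194   0.0512] yaw 0.2302 down [-0.0001 -0.0002 -1.    ] q [-0.6   0.13  2.12 -0.    0.89 -2.4 ] F [ 0.5 -0.7 -4.9] M [-0.02  0.04  0.07] op 0.138
t 11.1 grasp [ 0.4626 -0.194   0.05  ] yaw 0.2302 down [ 0.     -0.0003 -1.    ] q [-0.6   0.13  2.12 -0.    0.89 -2.4 ] F [-0.5 -0.3 -4. ] M [-0.08  0.02 -0.01] op 0.138
```

```bash
python3 -m inch '[{"ax":0,"ay":0,"az":0,"x":0,"y":0.6,"z":0,"hand":1},{"ax":0,"ay":0,"az":0,"x":0,"y":0,"z":0,"hand":1}]'>/dev/null; python3 go.py;  python3 -m inch '[{"ax":0,"ay":0,"az":0,"x":0,"y":0.6,"z":0,"hand":1},{"ax":0,"ay":0,"az":0,"x":0,"y":0,"z":0,"hand":1}]'>/dev/null; python3 go.py
```

```text
t 11.27 grasp [ 0.4627 -0.194   0.0495] yaw 0.2301 down [ 0.0001 -0.0004 -1.    ] q [-0.6   0.14  2.12 -0.    0.89 -2.4 ] F [ 0.4 -0.4 -5. ] M [-0.02  0.04  0.  ] op 0.138
t 11.43 grasp [ 0.4628 -0.1941  0.0489] yaw 0.2301 down [ 0.0004 -0.0005 -1.    ] q [-0.6   0.14  2.12 -0.    0.89 -2.4 ] F [ 0.7 -0.2 -4.8] M [-0.06  0.05 -0.02] op 0.14
```

```bash
python3 -m inch '[{"ax":0,"ay":0,"az":0,"x":0,"y":0.5,"z":0,"hand":1},{"ax":0,"ay":0,"az":0,"x":0,"y":0,"z":0,"hand":1}]'>/dev/null; python3 go.py;  python3 -m inch '[{"ax":0,"ay":0,"az":0,"x":0,"y":0.5,"z":0,"hand":1},{"ax":0,"ay":0,"az":0,"x":0,"y":0,"z":0,"hand":1}]'>/dev/null; python3 go.py
```

```text
t 11.6 grasp [ 0.4628 -0.1941  0.0485] yaw 0.2302 down [ 0.0006 -0.0007 -1.    ] q [-0.6   0.14  2.12 -0.    0.89 -2.4 ] F [-0.1 -0.1 -4.7] M [0.   0.03 0.02] op 0.139
t 11.77 grasp [ 0.4628 -0.1941  0.048 ] yaw 0.2302 down [ 0.0004 -0.0007 -1.    ] q [-0.6   0.14  2.12 -0.    0.88 -2.4 ] F [ 0.4 -0.2 -3.5] M [-0.01 -0.01 -0.01] op 0.141
```

```bash
python3 -m inch '[{"ax":0,"ay":0,"az":0,"x":0,"y":0.5,"z":0,"hand":1},{"ax":0,"ay":0,"az":0,"x":0,"y":0,"z":0,"hand":1}]'>/dev/null; python3 go.py;  python3 -m inch '[{"ax":0,"ay":0,"az":0,"x":0,"y":0,"z":0,"hand":1}]'>/dev/null; python3 go.py
```

```text
t 11.93 grasp [ 0.4626 -0.1941  0.0475] yaw 0.2302 down [ 0.     -0.0006 -1.    ] q [-0.6   0.14  2.12 -0.    0.88 -2.4 ] F [-0.7 -0.7 -2.5] M [-0.07  0.06 -0.01] op 0.138
t 12.02 grasp [ 0.4627 -0.1941  0.0475] yaw 0.2303 down [ 0.0001 -0.0006 -1.    ] q [-0.6   0.14  2.12 -0.    0.88 -2.4 ] F [-1.7 -0.1 -2.6] M [-0.07  0.09 -0.01] op 0.134
```

```bash
cat > chk.py <<'E'
from h import *
import json,os,sys
N=np.array([.4627+.125*np.cos(.2302),-.1941+.125*np.sin(.2302)])
s=get_state(); M=R.from_quat(s['tcp_rot']).as_matrix(); g=s['eef_pos']-.008*M[:,1]; x=M[:,0]; yaw=np.arctan2(-x[0],x[1]); yaw=(yaw+np.pi/2)%np.pi-np.pi/2
F=s['contact_force']; Mz=s['wrist_torque'][2]; d=g[:2]-N; r=np.hypot(*d); Fl=F[:2]@x[:2]*np.sign(x[1])
phi=np.arctan2(-d[1],-d[0])
T=.105*-Fl+Mz
L=json.load(open('log.json')) if os.path.exists('log.json') else []
L.append(T); json.dump(L,open('log.json','w'))
print('t%.2f yaw %.3f phi %.3f r %.1f z %.1f Flat %.1f Faxial %.1f Fz %.1f Mz %.2f Tpin %.2f op %.3f'%(s['time'],yaw,phi,r*1000,g[2]*1000,Fl,F[:2]@[np.cos(yaw),np.sin(yaw)],F[2],Mz,T,s['opening']))
m=max(map(abs,L)); 
if m>.6 and abs(T)<m-.22: print('DROP'); sys.exit(1)
E
I="python3 -m inch"; C="python3 chk.py"; 
python3 chk.py
python3 -m inch '[{"ax":0,"ay":0.02,"az":0,"x":2.5,"y":0,"z":0,"hand":1},{"ax":0,"ay":0.02,"az":0,"x":2.5,"y":0,"z":-0.05,"hand":1}]' >/dev/null; $C && python3 -m inch '[{"ax":0,"ay":0.02,"az":0,"x":2.5,"y":0,"z":-0.05,"hand":1}]' >/dev/null; $C && python3 -m inch '[{"ax":0,"ay":0.02,"az":0,"x":2.5,"y":0,"z":-0.05,"hand":1}]' >/dev/null; $C &&  python3 -m inch '[{"ax":0,"ay":0.02,"az":0,"x":2.5,"y":0,"z":-0.05,"hand":1}]' >/dev/null; $C &&  python3 -m inch '[{"ax":0,"ay":0.02,"az":0,"x":2.5,"y":0,"z":-0.05,"hand":1}]' >/dev/null; $C
```

```text
t12.02 yaw 0.230 phi 0.230 r 125.1 z 47.5 Flat 0.3 Faxial -1.7 Fz -2.6 Mz -0.01 Tpin -0.05 op 0.134
t12.18 yaw 0.188 phi 0.189 r 125.4 z 47.4 Flat -0.7 Faxial -3.1 Fz -1.8 Mz 0.03 Tpin 0.10 op 0.139
t12.27 yaw 0.169 phi 0.168 r 125.5 z 47.4 Flat -1.7 Faxial -4.2 Fz -2.1 Mz 0.04 Tpin 0.22 op 0.138
t12.35 yaw 0.149 phi 0.148 r 125.6 z 47.3 Flat -0.9 Faxial -5.3 Fz -2.5 Mz 0.04 Tpin 0.14 op 0.141
t12.43 yaw 0.129 phi 0.130 r 125.6 z 47.4 Flat -2.4 Faxial -5.0 Fz -1.5 Mz 0.09 Tpin 0.34 op 0.138
t12.52 yaw 0.110 phi 0.113 r 125.6 z 47.5 Flat -3.3 Faxial -5.6 Fz -1.6 Mz 0.17 Tpin 0.52 op 0.139
```

```bash
C="python3 chk.py"; 
python3 -m inch '[{"ax":0,"ay":0.02,"az":0,"x":2.5,"y":0,"z":0.35,"hand":1}]' >/dev/null; $C && python3 -m inch '[{"ax":0,"ay":0.02,"az":0,"x":2.5,"y":0,"z":0.35,"hand":1}]' >/dev/null; $C && python3 -m inch '[{"ax":0,"ay":0.02,"az":0,"x":2.5,"y":0,"z":0,"hand":1}]' >/dev/null; $C &&  python3 -m inch '[{"ax":0,"ay":0.02,"az":0,"x":2.5,"y":0,"z":0,"hand":1}]' >/dev/null; $C &&  python3 -m inch '[{"ax":0,"ay":0.02,"az":0,"x":2.5,"y":0,"z":0,"hand":1}]' >/dev/null; $C
```

```text
t12.60 yaw 0.091 phi 0.096 r 125.6 z 47.6 Flat -3.9 Faxial -3.3 Fz -1.9 Mz 0.23 Tpin 0.65 op 0.138
t12.68 yaw 0.071 phi 0.077 r 125.6 z 47.7 Flat -3.5 Faxial -2.6 Fz -3.9 Mz 0.24 Tpin 0.60 op 0.136
t12.77 yaw 0.050 phi 0.056 r 125.6 z 47.7 Flat -3.3 Faxial -3.7 Fz -2.7 Mz 0.27 Tpin 0.61 op 0.138
t12.85 yaw 0.030 phi 0.036 r 125.7 z 47.7 Flat -4.5 Faxial -3.6 Fz -2.7 Mz 0.25 Tpin 0.73 op 0.137
t12.93 yaw 0.011 phi 0.017 r 125.7 z 47.7 Flat -4.0 Faxial -3.2 Fz -2.8 Mz 0.26 Tpin 0.68 op 0.136
```

```bash
C="python3 chk.py"; 
python3 -m inch '[{"ax":0,"ay":0.02,"az":0,"x":2.5,"y":0,"z":0.2,"hand":1}]' >/dev/null; $C && python3 -m inch '[{"ax":0,"ay":0.02,"az":0,"x":2.5,"y":0,"z":0.1,"hand":1}]' >/dev/null && $C && python3 -m inch '[{"ax":0,"ay":0.02,"az":0,"x":2.5,"y":0,"z":0,"hand":1}]' >/dev/null && $C &&  python3 -m inch '[{"ax":0,"ay":0.02,"az":0,"x":2.5,"y":0,"z":0,"hand":1}]' >/dev/null && $C &&  python3 -m inch '[{"ax":0,"ay":0.02,"az":0,"x":2.5,"y":0,"z":0,"hand":1}]' >/dev/null && $C && python3 -m inch '[{"ax":0,"ay":0.02,"az":0,"x":2.5,"y":0,"z":0,"hand":1}]' >/dev/null && $C
```

```text
t13.02 yaw -0.009 phi -0.003 r 125.7 z 47.7 Flat -3.5 Faxial -2.3 Fz -3.6 Mz 0.29 Tpin 0.65 op 0.138
t13.10 yaw -0.030 phi -0.023 r 125.8 z 47.7 Flat -3.5 Faxial -2.6 Fz -4.3 Mz 0.29 Tpin 0.66 op 0.140
t13.18 yaw -0.050 phi -0.044 r 125.8 z 47.7 Flat -4.4 Faxial -2.7 Fz -3.0 Mz 0.29 Tpin 0.75 op 0.140
t13.27 yaw -0.070 phi -0.064 r 125.9 z 47.7 Flat -5.1 Faxial -3.5 Fz -3.3 Mz 0.26 Tpin 0.80 op 0.141
t13.35 yaw -0.090 phi -0.084 r 125.9 z 47.7 Flat -5.3 Faxial -2.1 Fz -1.8 Mz 0.27 Tpin 0.82 op 0.138
t13.43 yaw -0.110 phi -0.104 r 125.9 z 47.7 Flat -5.2 Faxial -1.6 Fz -2.8 Mz 0.26 Tpin 0.81 op 0.137
```

```bash
C="python3 chk.py"; 
python3 -m inch '[{"ax":0,"ay":0.016,"az":0,"x":2,"y":0,"z":0,"hand":1}]' >/dev/null; $C && python3 -m inch '[{"ax":0,"ay":0.016,"az":0,"x":2,"y":0,"z":0,"hand":1}]' >/dev/null && $C && python3 -m inch '[{"ax":0,"ay":0.016,"az":0,"x":2,"y":0,"z":0,"hand":1}]' >/dev/null && $C &&  python3 -m inch '[{"ax":0,"ay":0.016,"az":0,"x":2,"y":0,"z":0,"hand":1}]' >/dev/null && $C &&  python3 -m inch '[{"ax":0,"ay":0.016,"az":0,"x":2,"y":0,"z":0,"hand":1}]' >/dev/null && $C && python3 -m inch '[{"ax":0,"ay":0.016,"az":0,"x":2,"y":0,"z":0,"hand":1}]' >/dev/null && $C
```

```text
t13.52 yaw -0.126 phi -0.120 r 125.9 z 47.7 Flat -5.4 Faxial -2.2 Fz -2.5 Mz 0.28 Tpin 0.85 op 0.138
t13.60 yaw -0.141 phi -0.136 r 126.0 z 47.6 Flat -5.0 Faxial -2.5 Fz -4.0 Mz 0.26 Tpin 0.79 op 0.141
t13.68 yaw -0.157 phi -0.151 r 126.0 z 47.7 Flat -4.4 Faxial -2.7 Fz -2.8 Mz 0.29 Tpin 0.75 op 0.136
t13.77 yaw -0.173 phi -0.167 r 126.0 z 47.7 Flat -5.5 Faxial -2.7 Fz -3.0 Mz 0.31 Tpin 0.88 op 0.139
t13.85 yaw -0.189 phi -0.183 r 126.1 z 47.6 Flat -4.5 Faxial -1.5 Fz -2.3 Mz 0.35 Tpin 0.82 op 0.139
t13.93 yaw -0.205 phi -0.199 r 126.1 z 47.6 Flat -5.6 Faxial -2.6 Fz -2.8 Mz 0.32 Tpin 0.91 op 0.136
```

```bash
C="python3 chk.py"; 
python3 -m inch '[{"ax":0,"ay":0.016,"az":0,"x":2,"y":0,"z":0,"hand":1}]' >/dev/null; $C && python3 -m inch '[{"ax":0,"ay":0.016,"az":0,"x":2,"y":0,"z":0,"hand":1}]' >/dev/null && $C && python3 -m inch '[{"ax":0,"ay":0.016,"az":0,"x":2,"y":0,"z":0,"hand":1}]' >/dev/null && $C &&  python3 -m inch '[{"ax":0,"ay":0.016,"az":0,"x":2,"y":0,"z":0,"hand":1}]' >/dev/null && $C &&  python3 -m inch '[{"ax":0,"ay":0.016,"az":0,"x":2,"y":0,"z":0,"hand":1}]' >/dev/null && $C
```

```text
t14.02 yaw -0.221 phi -0.215 r 126.1 z 47.6 Flat -5.1 Faxial -2.6 Fz -3.0 Mz 0.31 Tpin 0.84 op 0.139
t14.10 yaw -0.237 phi -0.231 r 126.2 z 47.6 Flat -4.8 Faxial -1.6 Fz -2.9 Mz 0.28 Tpin 0.78 op 0.137
t14.18 yaw -0.253 phi -0.246 r 126.2 z 47.6 Flat -5.5 Faxial -1.5 Fz -1.8 Mz 0.34 Tpin 0.92 op 0.138
t14.27 yaw -0.269 phi -0.262 r 126.2 z 47.6 Flat -5.6 Faxial -2.3 Fz -2.6 Mz 0.40 Tpin 0.99 op 0.137
t14.35 yaw -0.285 phi -0.278 r 126.3 z 47.5 Flat -6.2 Faxial -1.5 Fz -2.6 Mz 0.36 Tpin 1.01 op 0.137
```

```bash
C="python3 chk.py"; 
python3 -m inch '[{"ax":0,"ay":0.012,"az":0,"x":1.5,"y":0,"z":0,"hand":1}]' >/dev/null; $C && python3 -m inch '[{"ax":0,"ay":0.012,"az":0,"x":1.5,"y":0,"z":0,"hand":1}]' >/dev/null && $C && python3 -m inch '[{"ax":0,"ay":0.012,"az":0,"x":1.5,"y":0,"z":0,"hand":1}]' >/dev/null && $C
```

```text
t14.43 yaw -0.297 phi -0.290 r 126.3 z 47.5 Flat -5.9 Faxial -1.0 Fz -3.2 Mz 0.34 Tpin 0.96 op 0.141
t14.52 yaw -0.309 phi -0.301 r 126.3 z 47.5 Flat -4.9 Faxial -1.7 Fz -2.2 Mz 0.34 Tpin 0.86 op 0.133
t14.60 yaw -0.321 phi -0.313 r 126.3 z 47.5 Flat -5.5 Faxial -1.6 Fz -2.7 Mz 0.33 Tpin 0.91 op 0.138
```

```bash
C="python3 chk.py"; 
python3 -m inch '[{"ax":0,"ay":0.012,"az":0,"x":1.5,"y":0,"z":0,"hand":1}]' >/dev/null; $C && python3 -m inch '[{"ax":0,"ay":0.012,"az":0,"x":1.5,"y":0,"z":0,"hand":1}]' >/dev/null && $C && python3 -m inch '[{"ax":0,"ay":0.012,"az":0,"x":1.5,"y":0,"z":0,"hand":1}]' >/dev/null && $C
```

```text
t14.68 yaw -0.333 phi -0.325 r 126.4 z 47.5 Flat -5.7 Faxial -2.4 Fz -2.4 Mz 0.37 Tpin 0.97 op 0.139
t14.77 yaw -0.345 phi -0.337 r 126.4 z 47.5 Flat -5.3 Faxial -2.1 Fz -3.4 Mz 0.35 Tpin 0.90 op 0.138
t14.85 yaw -0.357 phi -0.349 r 126.4 z 47.5 Flat -5.5 Faxial -2.2 Fz -2.7 Mz 0.36 Tpin 0.94 op 0.139
```

```bash
C="python3 chk.py"; 
python3 -m inch '[{"ax":0,"ay":0.014,"az":0,"x":1.75,"y":0,"z":0,"hand":1}]' >/dev/null; $C && python3 -m inch '[{"ax":0,"ay":0.014,"az":0,"x":1.75,"y":0,"z":0,"hand":1}]' >/dev/null && $C && python3 -m inch '[{"ax":0,"ay":0.014,"az":0,"x":1.75,"y":0,"z":0,"hand":1}]' >/dev/null && $C && python3 -m inch '[{"ax":0,"ay":0.014,"az":0,"x":1.75,"y":0,"z":0,"hand":1}]' >/dev/null && $C
```

```text
t14.93 yaw -0.371 phi -0.362 r 126.4 z 47.5 Flat -5.3 Faxial -2.6 Fz -1.8 Mz 0.40 Tpin 0.96 op 0.138
t15.02 yaw -0.385 phi -0.377 r 126.5 z 47.5 Flat -5.8 Faxial -1.2 Fz -2.9 Mz 0.36 Tpin 0.97 op 0.137
t15.10 yaw -0.398 phi -0.390 r 126.5 z 47.5 Flat -6.1 Faxial -0.1 Fz -2.3 Mz 0.40 Tpin 1.05 op 0.136
t15.18 yaw -0.412 phi -0.404 r 126.5 z 47.4 Flat -6.7 Faxial -2.9 Fz -1.5 Mz 0.38 Tpin 1.08 op 0.140
```

```bash
C="python3 chk.py"; 
python3 -m inch '[{"ax":0,"ay":0.014,"az":0,"x":1.75,"y":0,"z":0,"hand":1}]' >/dev/null; $C && python3 -m inch '[{"ax":0,"ay":0.014,"az":0,"x":1.75,"y":0,"z":0,"hand":1}]' >/dev/null && $C && python3 -m inch '[{"ax":0,"ay":0.014,"az":0,"x":1.75,"y":0,"z":0,"hand":1}]' >/dev/null && $C && python3 -m inch '[{"ax":0,"ay":0.014,"az":0,"x":1.75,"y":0,"z":0,"hand":1}]' >/dev/null && $C
```

```text
t15.27 yaw -0.426 phi -0.418 r 126.6 z 47.4 Flat -5.0 Faxial -0.1 Fz -2.4 Mz 0.32 Tpin 0.84 op 0.139
DROP
```

```bash

python3 -m inch '[{"ax":0,"ay":0.01,"az":0,"x":1.25,"y":0,"z":0,"hand":1}]' >/dev/null; python3 chk.py
```

```text
t15.35 yaw -0.436 phi -0.428 r 126.6 z 47.4 Flat -5.9 Faxial -0.6 Fz -1.8 Mz 0.29 Tpin 0.91 op 0.139
```

```bash

python3 -m inch '[{"ax":0,"ay":0.01,"az":0,"x":1.25,"y":0,"z":0,"hand":1}]' >/dev/null; python3 chk.py
```

```text
t15.43 yaw -0.447 phi -0.437 r 126.6 z 47.4 Flat -6.6 Faxial -1.1 Fz -2.3 Mz 0.32 Tpin 1.01 op 0.136
```

```bash

python3 -m inch '[{"ax":0,"ay":0.01,"az":0,"x":1.25,"y":0,"z":0,"hand":1}]' >/dev/null; python3 chk.py && python3 -m inch '[{"ax":0,"ay":0.01,"az":0,"x":1.25,"y":0,"z":0,"hand":1}]' >/dev/null && python3 chk.py && python3 -m inch '[{"ax":0,"ay":0.01,"az":0,"x":1.25,"y":0,"z":0,"hand":1}]' >/dev/null && python3 chk.py
```

```text
t15.52 yaw -0.457 phi -0.447 r 126.6 z 47.4 Flat -5.3 Faxial -1.0 Fz -1.7 Mz 0.21 Tpin 0.77 op 0.143
DROP
```

```bash

python3 -m inch '[{"ax":0,"ay":0,"az":0,"x":0,"y":0,"z":0,"hand":1}]' >/dev/null; python3 chk.py ; python3 -m inch '[{"ax":0,"ay":0,"az":0,"x":0,"y":0,"z":0,"hand":1}]' >/dev/null ; python3 chk.py
```

```text
t15.60 yaw -0.457 phi -0.448 r 126.6 z 47.4 Flat -6.1 Faxial -1.6 Fz -2.2 Mz 0.15 Tpin 0.79 op 0.138
DROP
t15.68 yaw -0.457 phi -0.448 r 126.6 z 47.4 Flat -6.0 Faxial -1.8 Fz -1.8 Mz 0.24 Tpin 0.87 op 0.136
```

```bash

python3 -m inch '[{"ax":0,"ay":0.012,"az":0,"x":1.5,"y":0,"z":0,"hand":1}]' >/dev/null; python3 chk.py ; python3 -m inch '[{"ax":0,"ay":0,"az":0,"x":0,"y":0,"z":0,"hand":1}]' >/dev/null ; python3 chk.py
```

```text
t15.77 yaw -0.469 phi -0.458 r 126.6 z 47.4 Flat -6.7 Faxial -1.9 Fz -2.4 Mz 0.21 Tpin 0.92 op 0.137
t15.85 yaw -0.469 phi -0.460 r 126.6 z 47.4 Flat -6.0 Faxial -2.6 Fz -1.7 Mz 0.16 Tpin 0.79 op 0.137
DROP
```

```bash

python3 -m inch '[{"ax":0,"ay":0.01,"az":0,"x":1.25,"y":0,"z":0,"hand":1}]' >/dev/null; python3 chk.py ; python3 -m inch '[{"ax":0,"ay":0,"az":0,"x":0,"y":0,"z":0,"hand":1}]' >/dev/null ; python3 chk.py; python3 -m inch '[{"ax":0,"ay":0,"az":0,"x":0,"y":0,"z":0,"hand":1}]' >/dev/null ; python3 chk.py
```

```text
t15.93 yaw -0.479 phi -0.469 r 126.6 z 47.4 Flat -6.4 Faxial -1.5 Fz -2.2 Mz 0.13 Tpin 0.80 op 0.137
DROP
t16.02 yaw -0.480 phi -0.471 r 126.7 z 47.4 Flat -5.1 Faxial -2.4 Fz -2.0 Mz 0.14 Tpin 0.67 op 0.139
DROP
t16.10 yaw -0.479 phi -0.471 r 126.6 z 47.4 Flat -5.2 Faxial -2.3 Fz -1.8 Mz 0.15 Tpin 0.70 op 0.142
DROP
```

```bash

python3 -m inch '[{"ax":0,"ay":-0.02,"az":0,"x":-2.5,"y":0,"z":0,"hand":1}]' >/dev/null; python3 chk.py ; python3 -m inch '[{"ax":0,"ay":-0.016,"az":0,"x":-2,"y":0,"z":0.1,"hand":1},{"ax":0,"ay":0,"az":0,"x":0,"y":0,"z":0,"hand":1}]' >/dev/null ; python3 chk.py; python3 -m inch '[{"ax":0,"ay":-0.016,"az":0,"x":-2,"y":0,"z":0.1,"hand":1},{"ax":0,"ay":0,"az":0,"x":0,"y":0,"z":0,"hand":1}]' >/dev/null ; python3 chk.py
```

```text
t16.18 yaw -0.459 phi -0.453 r 126.6 z 47.4 Flat -5.4 Faxial -0.5 Fz -2.0 Mz 0.16 Tpin 0.73 op 0.135
DROP
t16.35 yaw -0.442 phi -0.432 r 126.6 z 47.4 Flat -5.8 Faxial -0.8 Fz -2.6 Mz 0.35 Tpin 0.95 op 0.137
t16.52 yaw -0.425 phi -0.416 r 126.5 z 47.5 Flat -6.5 Faxial -0.1 Fz -2.4 Mz 0.36 Tpin 1.04 op 0.139
```

```bash

python3 -m inch '[{"ax":0,"ay":-0.016,"az":0,"x":-2,"y":0,"z":0,"hand":1},{"ax":0,"ay":0,"az":0,"x":0,"y":0,"z":0,"hand":1}]' >/dev/null; python3 chk.py ; python3 -m inch '[{"ax":0,"ay":-0.016,"az":0,"x":-2,"y":0,"z":0,"hand":1},{"ax":0,"ay":0,"az":0,"x":0,"y":0,"z":0,"hand":1}]' >/dev/null ; python3 chk.py; python3 -m inch '[{"ax":0,"ay":-0.016,"az":0,"x":-2,"y":0,"z":0,"hand":1},{"ax":0,"ay":0,"az":0,"x":0,"y":0,"z":0,"hand":1}]' >/dev/null ; python3 chk.py
```

```text
t16.68 yaw -0.412 phi -0.408 r 126.6 z 47.4 Flat -2.3 Faxial -1.1 Fz -2.7 Mz 0.26 Tpin 0.50 op 0.137
DROP
t16.85 yaw -0.395 phi -0.393 r 126.6 z 47.4 Flat 0.1 Faxial -0.5 Fz -3.1 Mz 0.18 Tpin 0.18 op 0.140
DROP
t17.02 yaw -0.379 phi -0.377 r 126.5 z 47.4 Flat -0.8 Faxial -0.5 Fz -2.2 Mz 0.14 Tpin 0.23 op 0.140
DROP
```

```bash

python3 -m inch '[{"ax":0,"ay":-0.02,"az":0,"x":-2.5,"y":0,"z":0,"hand":1},{"ax":0,"ay":0,"az":0,"x":0,"y":0,"z":0,"hand":1}]' >/dev/null; python3 chk.py ; python3 -m inch '[{"ax":0,"ay":-0.02,"az":0,"x":-2.5,"y":0,"z":0,"hand":1},{"ax":0,"ay":0,"az":0,"x":0,"y":0,"z":0,"hand":1}]' >/dev/null ; python3 chk.py; python3 -m inch '[{"ax":0,"ay":0,"az":0,"x":0,"y":-0.7,"z":0,"hand":1},{"ax":0,"ay":0,"az":0,"x":0,"y":-0.7,"z":0,"hand":1},{"ax":0,"ay":0,"az":0,"x":0,"y":0,"z":0,"hand":1}]' >/dev/null ; python3 chk.py;python3 go.py
```

```text
t17.18 yaw -0.360 phi -0.357 r 126.5 z 47.5 Flat -0.7 Faxial -0.1 Fz -2.4 Mz 0.18 Tpin 0.25 op 0.136
DROP
t17.35 yaw -0.341 phi -0.337 r 126.5 z 47.5 Flat 0.4 Faxial 1.1 Fz -4.3 Mz 0.21 Tpin 0.17 op 0.137
DROP
t17.60 yaw -0.340 phi -0.337 r 126.1 z 49.0 Flat 0.1 Faxial 3.9 Fz -6.4 Mz 0.13 Tpin 0.11 op 0.141
DROP
t 17.6 grasp [ 0.4654 -0.1239  0.049 ] yaw -0.3403 down [ 0.002 -0.001 -1.   ] q [-0.47  0.09  2.17 -0.    0.88 -1.7 ] F [ 3.7 -1.2 -6.4] M [-0.14 -0.51  0.13] op 0.141
```

```bash

python3 -m inch '[{"ax":0,"ay":0,"az":0,"x":0,"y":0,"z":-0.5,"hand":1},{"ax":0,"ay":0,"az":0,"x":0,"y":0,"z":0,"hand":1}]' >/dev/null; python3 go.py ; python3 -m inch '[{"ax":0,"ay":0,"az":0,"x":0,"y":0,"z":-0.5,"hand":1},{"ax":0,"ay":0,"az":0,"x":0,"y":0,"z":0,"hand":1}]' >/dev/null ; python3 go.py
```

```text
t 17.77 grasp [ 0.4654 -0.1239  0.0488] yaw -0.34 down [ 0.0005 -0.0005 -1.    ] q [-0.47  0.09  2.16 -0.    0.88 -1.7 ] F [ 1.  -0.7 -4.3] M [-0.19 -0.38  0.13] op 0.136
t 17.93 grasp [ 0.4653 -0.1238  0.0487] yaw -0.3398 down [-0.0009  0.     -1.    ] q [-0.47  0.1   2.16 -0.    0.88 -1.7 ] F [ 0.8 -0.8 -4.4] M [-0.12 -0.17  0.17] op 0.136
```

```bash

python3 -m inch '[{"ax":0,"ay":0,"az":0,"x":0,"y":-0.7,"z":0,"hand":1},{"ax":0,"ay":0,"az":0,"x":0,"y":-0.7,"z":0,"hand":1},{"ax":0,"ay":0,"az":0,"x":0,"y":0,"z":0,"hand":1}]' >/dev/null; python3 go.py ; python3 -m inch '[{"ax":0,"ay":0,"az":0,"x":0,"y":-0.7,"z":0,"hand":1},{"ax":0,"ay":0,"az":0,"x":0,"y":-0.7,"z":0,"hand":1},{"ax":0,"ay":0,"az":0,"x":0,"y":0,"z":0,"hand":1}]' >/dev/null ; python3 go.py
```

```text
t 18.18 grasp [ 0.4657 -0.124   0.0502] yaw -0.3398 down [ 0.0004 -0.0005 -1.    ] q [-0.47  0.09  2.16 -0.    0.88 -1.7 ] F [ 2.9 -0.6 -6.5] M [-0.15 -0.33  0.12] op 0.138
t 18.43 grasp [ 0.4661 -0.1242  0.0518] yaw -0.3398 down [ 0.0013 -0.0009 -1.    ] q [-0.47  0.09  2.16 -0.    0.89 -1.7 ] F [ 3.7 -1.5 -7.2] M [-0.16 -0.56  0.21] op 0.142
```

```bash

python3 -m inch '[{"ax":0,"ay":-0.02,"az":0,"x":-2.5,"y":0,"z":-0.3,"hand":1},{"ax":0,"ay":0,"az":0,"x":0,"y":0,"z":0,"hand":1},{"ax":0,"ay":0,"az":0,"x":0,"y":0,"z":0,"hand":1}]' >/dev/null; python3 chk.py; python3 go.py ; python3 -c "
from h import *
o=[]
for n,(x,y) in dict(top=(345,195),side=(300,215)).items():
    c=read_camera(n)
    o.append(cv2.resize(c['img'][y:y+60,x:x+40,::-1],None,fx=10,fy=10,interpolation=cv2.INTER_CUBIC))
cv2.imwrite('pics/on.png',np.hstack(o))"
```

```text
t18.68 yaw -0.321 phi -0.318 r 125.8 z 51.5 Flat 0.1 Faxial 2.2 Fz -5.7 Mz 0.05 Tpin 0.03 op 0.140
DROP
t 18.68 grasp [ 0.4649 -0.1263  0.0515] yaw -0.3206 down [-0.0004  0.0001 -1.    ] q [-0.48  0.09  2.16 -0.    0.89 -1.73] F [ 2.1 -0.6 -5.7] M [-0.08 -0.28  0.05] op 0.14
```

View pics/on.png

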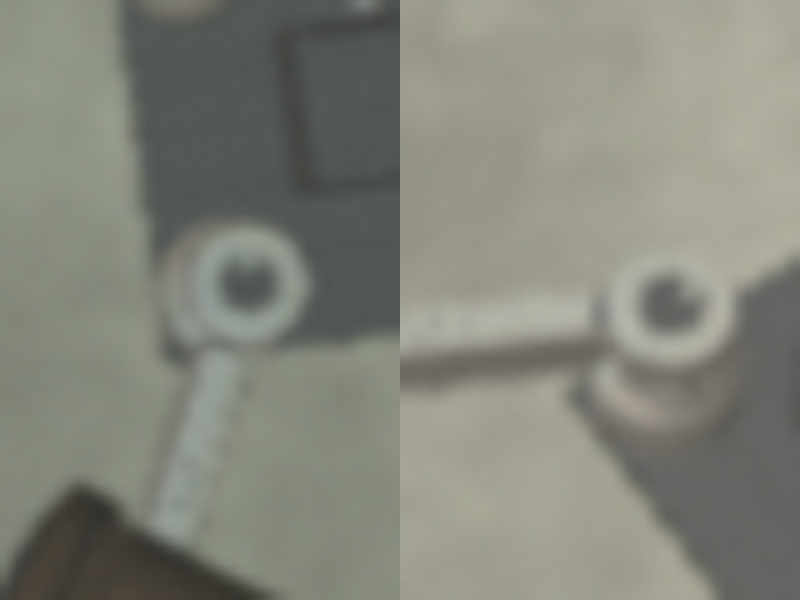

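```bash

python3 -m inch '[{"ax":0,"ay":-0.006,"az":0,"x":-0.75,"y":0,"z":-0.4,"hand":1},{"ax":0,"ay":0,"az":0,"x":0,"y":0,"z":0,"hand":1}]' >/dev/null; python3 go.py; python3 -m inch '[{"ax":0,"ay":0,"az":0,"x":0,"y":-0.8,"z":0,"hand":1},{"ax":0,"ay":0,"az":0,"x":0,"y":-0.8,"z":0,"hand":1},{"ax":0,"ay":0,"az":0,"x":0,"y":0,"z":0,"hand":1}]' >/dev/null; python3 go.py;  python3 -m inch '[{"ax":0,"ay":0,"az":0,"x":0,"y":-0.8,"z":0,"hand":1},{"ax":0,"ay":0,"az":0,"x":0,"y":-0.8,"z":0,"hand":1},{"ax":0,"ay":0,"az":0,"x":0,"y":0,"z":0,"hand":1}]' >/dev/null; python3 go.py
```

```text
t 18.95 grasp [ 0.4647 -0.127   0.0514] yaw -0.3136 down [-0.0014  0.0004 -1.    ] q [-0.48  0.09  2.16 -0.    0.89 -1.73] F [ 0.8  0.6 -5.2] M [ 0.08 -0.03  0.11] op 0.134
t 19.2 grasp [ 0.4648 -0.1271  0.0532] yaw -0.3138 down [-0.0011  0.0002 -1.    ] q [-0.48  0.09  2.16 -0.    0.89 -1.73] F [ 0.2 -0.1 -4.2] M [0.14 0.14 0.07] op 0.139
t 19.45 grasp [ 0.4649 -0.1272  0.0548] yaw -0.3137 down [-0.0008 -0.     -1.    ] q [-0.48  0.09  2.16 -0.    0.9  -1.73] F [-0.1  0.2 -4.8] M [0.14 0.21 0.02] op 0.137
```

Sliding freely now; continue up.

```bash

python3 -m inch '[{"ax":0,"ay":0,"az":0,"x":0,"y":-1,"z":0,"hand":1},{"ax":0,"ay":0,"az":0,"x":0,"y":-1,"z":0,"hand":1},{"ax":0,"ay":0,"az":0,"x":0,"y":-1,"z":0,"hand":1},{"ax":0,"ay":0,"az":0,"x":0,"y":0,"z":0,"hand":1}]' >/dev/null; python3 go.py; python3 -m inch '[{"ax":0,"ay":0,"az":0,"x":0,"y":-1,"z":0,"hand":1},{"ax":0,"ay":0,"az":0,"x":0,"y":-1.5,"z":0,"hand":1},{"ax":0,"ay":0,"az":0,"x":0,"y":-2,"z":0,"hand":1},{"ax":0,"ay":0,"az":0,"x":0,"y":-2,"z":0,"hand":1},{"ax":0,"ay":0,"az":0,"x":0,"y":0,"z":0,"hand":1}]' >/dev/null; python3 go.py;  python3 -m inch '[{"ax":0,"ay":0,"az":0,"x":0,"y":-4,"z":0,"hand":1},{"ax":0,"ay":0,"az":0,"x":0,"y":-10,"z":0,"hand":1},{"ax":0,"ay":0,"az":0,"x":0,"y":-20,"z":0,"hand":1},{"ax":0,"ay":0,"az":0,"x":0,"y":-25,"z":0,"hand":1},{"ax":0,"ay":0,"az":0,"x":0,"y":-20,"z":0,"hand":1}]' >/dev/null; python3 -m inch '[{"ax":0,"ay":0,"az":0,"x":0,"y":0,"z":0,"hand":1},{"ax":0,"ay":0,"az":0,"x":0,"y":0,"z":0,"hand":1}]' >/dev/null; python3 go.py .5208 .1755 .145 .0162
python3 - <<'E'
from h import *
k=6; o={}
for n in('top','side'):
    c=read_camera(n); im=c['img'].astype(float)
    for i in range(k-1): im+=read_camera(n)['img']
    o[n[0]]=im/k
np.savez('avg3.npz',**o)
t,s=o['t'],o['s']
def crop(a,x,y,w,h,k,lo,hi):
    a=np.clip((a[y:y+h,x:x+w,::-1]-lo)*255/(hi-lo),0,255); return cv2.resize(a,(w*k,h*k),interpolation=cv2.INTER_CUBIC).clip(0,255).astype(np.uint8)
cv2.imwrite('pics/after.png',np.hstack([crop(t,345,185,40,55,10,20,180),crop(s,312,236,26,36,15,90,165)[:,:390]] if 0 else [crop(t,345,185,40,55,10,20,180),cv2.copyMakeBorder(crop(s,316,244,20,20,20,90,165),0,150,0,0,cv2.BORDER_CONSTANT)]))
E
```

```text
t 19.78 grasp [ 0.4651 -0.1272  0.0579] yaw -0.3137 down [-0.0004 -0.0002 -1.    ] q [-0.48  0.08  2.16 -0.    0.9  -1.73] F [-1.8  0.8 -5.2] M [0.19 0.35 0.07] op 0.14
t 20.2 grasp [ 0.466  -0.1277  0.0652] yaw -0.3139 down [ 0.0022 -0.0015 -1.    ] q [-0.48  0.07  2.16 -0.    0.91 -1.73] F [-0.1 -1.  -5.5] M [-0.03  0.    0.03] op 0.138
t 20.78 grasp [ 0.4663 -0.1278  0.145 ] yaw -0.3138 down [ 0.004  -0.0024 -1.    ] q [-0.48 -0.06  2.11 -0.    1.08 -1.73] F [ 0.3  0.1 -5.3] M [0.03 0.05 0.02] op 0.137
turn(tool) [ 0.0044 -0.33   -0.0018] shift mm after [302.4085   0.048  -59.3783]
```

View pics/after.png

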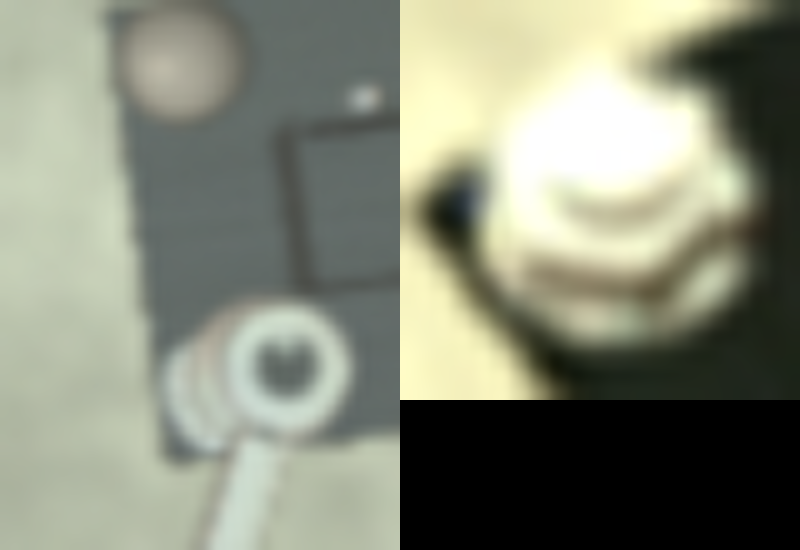

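```bash
python3 - <<'E'
from h import *
s=read_camera('side')
A,B,L=[ray(s,*p,.011) for p in((321.5,256.8),(328.3,258.0),(332.5,254.8))]
for p,q in((A,B),(B,L)):
    d=q-p; print(np.linalg.norm(d)*1000,np.degrees(np.arctan2(d[1],d[0])))
E
python3 -m inch '[{"ax":0.0044,"ay":-0.09,"az":-0.0018,"x":0,"y":0,"z":0,"hand":1},{"ax":0,"ay":-0.08,"az":0,"x":0,"y":0,"z":0,"hand":1},{"ax":0,"ay":-0.08,"az":0,"x":0,"y":0,"z":0,"hand":1},{"ax":0,"ay":-0.08,"az":0,"x":8,"y":0,"z":-2,"hand":1},{"ax":0,"ay":0,"az":0,"x":20,"y":0,"z":-4,"hand":1}]'>/dev/null; python3 -m inch '[{"ax":0,"ay":0,"az":0,"x":24,"y":0,"z":-4.7,"hand":1},{"ax":0,"ay":0,"az":0,"x":24,"y":0,"z":-4.7,"hand":1},{"ax":0,"ay":0,"az":0,"x":24,"y":0,"z":-4.7,"hand":1},{"ax":0,"ay":0,"az":0,"x":24,"y":0,"z":-4.7,"hand":1},{"ax":0,"ay":0,"az":0,"x":24,"y":0,"z":-4.7,"hand":1}]'>/dev/null; python3 -m inch '[{"ax":0,"ay":0,"az":0,"x":24,"y":0,"z":-4.7,"hand":1},{"ax":0,"ay":0,"az":0,"x":24,"y":0,"z":-4.7,"hand":1},{"ax":0,"ay":0,"az":0,"x":24,"y":0,"z":-4.7,"hand":1},{"ax":0,"ay":0,"az":0,"x":24,"y":0,"z":-4.7,"hand":1},{"ax":0,"ay":0,"az":0,"x":24,"y":0,"z":-4.7,"hand":1}]'>/dev/null;python3 -m inch '[{"ax":0,"ay":0,"az":0,"x":20,"y":0,"z":-4,"hand":1},{"ax":0,"ay":0,"az":0,"x":14,"y":0,"z":-3,"hand":1},{"ax":0,"ay":0,"az":0,"x":0,"y":0,"z":0,"hand":1},{"ax":0,"ay":0,"az":0,"x":0,"y":0,"z":0,"hand":1}]'>/dev/null; python3 go.py .5208 .1755 .145 .0162
```

```text
18.700804518493943 -37.367396308017284
15.288797868459651 15.129120230103155
t 23.02 grasp [0.5209 0.1759 0.1437] yaw 0.018 down [-0.0039  0.0019 -1.    ] q [ 0.14  0.1   1.95  0.    1.09 -1.45] F [-0.3 -1.2 -4.8] M [-0.07  0.04 -0.03] op 0.135
turn(tool) [-0.0039  0.0018  0.002 ] shift mm after [-0.4312 -1.3256  0.1061]
```

```bash
cat > b.py <<'E'
from h import *
import sys
z=float(sys.argv[1])
t=read_camera('top'); im=t['img'].astype(float)
for i in range(5): im+=read_camera('top')['img']
t['img']=im/6; G=t['img'].mean(2)
e=proj(t,[.646,.1776,z+.010]); print('expected head px',e)
u0,v0=np.round(e).astype(int); 
P=[]
for r in np.arange(.024,.085,.002):
    u,v=proj(t,[.646-r,.1774,z+.011]); v=int(round(v)); c=int(round(u)); w=np.clip(G[v,c-7:c+8]-85,0,None)
    if w.sum()>0: P.append(ray(t,(w*np.arange(c-7,c+8)).sum()/w.sum(),v,z+.011)[:2])
P=np.array(P); k=np.polyfit(P[:,0],P[:,1],1); print('beam yaw',k[0],'y at head',np.polyval(k,.646),'y at x=.6',np.polyval(k,.6),'res',np.std(np.polyval(k,P[:,0])-P[:,1]))
w=np.clip(G[v0-9:v0+10,u0-9:u0+10]-85,0,None)
cv2.imwrite('pics/b.png',cv2.resize(t['img'][150:330,200:320,::-1].astype(np.uint8),None,fx=3,fy=3,interpolation=cv2.INTER_CUBIC))
E
python3 b.py .1437; python3 go.py
```

```text
expected head px [246.12464192 199.30196845]
beam yaw -0.021135870354015436 y at head 0.17393731951019276 y at x=.6 0.17490956954647746 res 0.0006013090269277821
t 23.32 grasp [0.521  0.1747 0.1438] yaw 0.015 down [-0.0036  0.0023 -1.    ] q [ 0.14  0.1   1.96  0.    1.09 -1.45] F [-0.2  1.2 -4.2] M [ 0.03  0.08 -0.02] op 0.138
```

View pics/b.png

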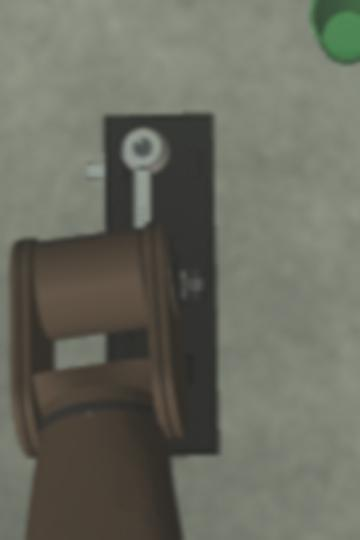

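```bash
python3 -m inch '[{"ax":-0.0035,"ay":-0.033,"az":0.002,"x":0,"y":0,"z":0,"hand":1},{"ax":0,"ay":0,"az":0,"x":0,"y":20,"z":0,"hand":1},{"ax":0,"ay":0,"az":0,"x":0,"y":20,"z":0,"hand":1},{"ax":0,"ay":0,"az":0,"x":0,"y":0,"z":0,"hand":1},{"ax":0,"ay":0,"az":0,"x":0,"y":0,"z":0,"hand":1}]'>/dev/null; python3 go.py .5208 .1755 .105 .05; python3 b.py .105; python3 - <<'E'
from h import *
s=read_camera('side');t=read_camera('top')
for p in([.646,.1776,.115],[.377,.173,.105]): print(proj(t,p),proj(s,p))
c=s['img'][130:220,190:330,::-1]; cv2.imwrite('pics/s3.png',np.vstack([cv2.resize(c,None,fx=5,fy=5,interpolation=cv2.INTER_CUBIC)]))
E
```

```text
t 23.73 grasp [0.5197 0.1749 0.1026] yaw 0.0485 down [-0.0037 -0.     -1.    ] q [ 0.14  0.15  1.98  0.    1.01 -1.48] F [ 0.5 -0.  -4.6] M [ 0.03 -0.03  0.02] op 0.14
turn(tool) [-0.0037 -0.0015  0.0002] shift mm after [ 0.5504 -2.3999 -1.1097]
expected head px [248.0670527  200.66069102]
beam yaw 0.03154923030131682 y at head 0.1793311401766484 y at x=.6 0.1778798755827878 res 0.00047393300716033163
[248.0670527  200.66069102] [294.96084004 140.13829719]
[249.48086649 297.95320259] [209.2884312  172.36496507]
```

View pics/s3.png

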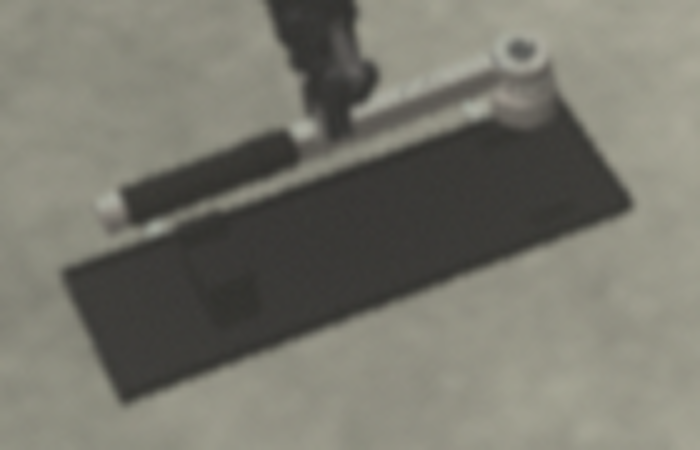

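```bash
python3 -m inch '[{"ax":-0.0035,"ay":0.012,"az":0,"x":0.4,"y":10,"z":-1.1,"hand":1},{"ax":0,"ay":0,"az":0,"x":0,"y":15,"z":0,"hand":1},{"ax":0,"ay":0,"az":0,"x":0,"y":10,"z":0,"hand":1},{"ax":0,"ay":0,"az":0,"x":0,"y":0,"z":0,"hand":1},{"ax":0,"ay":0,"az":0,"x":0,"y":0,"z":0,"hand":1}]'>/dev/null; python3 go.py .5208 .1755 .0445 .036; python3 b.py .066;
```

```text
t 24.55 grasp [0.5211 0.1759 0.0675] yaw 0.0371 down [ 0.0007  0.0003 -1.    ] q [ 0.14  0.2   2.    0.    0.94 -1.47] F [ 0.3  0.1 -5.3] M [ 0.06  0.04 -0.02] op 0.137
turn(tool) [0.0007 0.0011 0.0003] shift mm after [-0.3473 22.9927  0.3472]
expected head px [249.91634714 201.95427842]
beam yaw 0.03011187259754501 y at head 0.17956786633584942 y at x=.6 0.17818272019636233 res 0.00043281433314176223
```

```bash
python3 -m inch '[{"ax":0,"ay":0.01,"az":0,"x":-0.3,"y":5,"z":0,"hand":1},{"ax":0,"ay":0,"az":0,"x":0,"y":6,"z":0,"hand":1},{"ax":0,"ay":0,"az":0,"x":0,"y":6,"z":0,"hand":1},{"ax":0,"ay":0,"az":0,"x":0,"y":0,"z":0,"hand":1}]'>/dev/null; python3 go.py .5208 .1755 .0445 .027; python3 -m inch '[{"ax":0,"ay":0,"az":0,"x":0,"y":2,"z":0,"hand":1},{"ax":0,"ay":0,"az":0,"x":0,"y":2,"z":0,"hand":1},{"ax":0,"ay":0,"az":0,"x":0,"y":0,"z":0,"hand":1}]'>/dev/null; python3 go.py .5208 .1755 .0435 .027
```

```text
t 25.18 grasp [0.5207 0.1754 0.0498] yaw 0.0271 down [-0.0002  0.0002 -1.    ] q [ 0.14  0.23  2.    0.    0.91 -1.46] F [-0.2 -0.7 -4.9] M [-0.01  0.06  0.01] op 0.136
turn(tool) [-0.0002  0.0001  0.0002] shift mm after [ 0.0833  5.2848 -0.1127]
t 25.43 grasp [0.522  0.1756 0.0474] yaw 0.0272 down [ 0.0028  0.0006 -1.    ] q [ 0.14  0.24  2.    0.    0.9  -1.46] F [ 0.7  0.3 -4.4] M [-0.05  0.02  0.01] op 0.138
turn(tool) [0.0029 0.0002 0.0005] shift mm after [-0.1138  3.886   1.2328]
```

```bash
python3 -m inch '[{"ax":0.002,"ay":0,"az":0,"x":0,"y":1,"z":1,"hand":1},{"ax":0,"ay":0,"az":0,"x":0,"y":1,"z":0,"hand":1},{"ax":0,"ay":0,"az":0,"x":0,"y":0,"z":0,"hand":1}]'>/dev/null; python3 go.py;  python3 -m inch '[{"ax":0,"ay":0,"az":0,"x":0,"y":0.7,"z":0,"hand":1},{"ax":0,"ay":0,"az":0,"x":0,"y":0.5,"z":0,"hand":1},{"ax":0,"ay":0,"az":0,"x":0,"y":0,"z":0,"hand":1}]'>/dev/null; python3 go.py .5208 .1755 .0435 .027
```

```text
t 25.68 grasp [0.5212 0.1757 0.0458] yaw 0.0272 down [ 0.0014  0.0007 -1.    ] q [ 0.14  0.24  2.    0.    0.9  -1.46] F [-1.1 -0.6 -5.3] M [-0.01  0.1  -0.01] op 0.137
t 25.93 grasp [0.5212 0.1756 0.0446] yaw 0.0272 down [ 0.0015  0.0006 -1.    ] q [ 0.14  0.24  2.    0.    0.9  -1.46] F [-0.  -0.1 -4.9] M [0.02 0.03 0.03] op 0.139
turn(tool) [0.0015 0.0002 0.0006] shift mm after [-0.1406  1.1022  0.4209]
```

```bash
python3 -m inch '[{"ax":0,"ay":0,"az":0,"x":0,"y":0.7,"z":0.4,"hand":1},{"ax":0,"ay":0,"az":0,"x":0,"y":0.4,"z":0,"hand":1},{"ax":0,"ay":0,"az":0,"x":0,"y":0,"z":0,"hand":1}]'>/dev/null; python3 go.py;  python3 -m inch '[{"ax":0,"ay":0,"az":0,"x":0,"y":0.5,"z":0,"hand":1},{"ax":0,"ay":0,"az":0,"x":0,"y":0,"z":0,"hand":1}]'>/dev/null; python3 go.py .5208 .1755 .0435 .027;  python3 -m inch '[{"ax":0,"ay":0,"az":0,"x":0,"y":0.5,"z":0,"hand":1},{"ax":0,"ay":0,"az":0,"x":0,"y":0,"z":0,"hand":1}]'>/dev/null; python3 go.py .5208 .1755 .0435 .027
```

```text
t 26.18 grasp [0.5209 0.1757 0.0437] yaw 0.0272 down [ 0.0016  0.0007 -1.    ] q [ 0.14  0.24  2.    0.    0.89 -1.46] F [ 0.1  0.2 -4.7] M [-0.02 -0.   -0.  ] op 0.139
t 26.35 grasp [0.521  0.1757 0.0435] yaw 0.0273 down [ 0.0015  0.0007 -1.    ] q [ 0.14  0.24  2.    0.    0.89 -1.46] F [-1.5 -0.8 -0.9] M [-0.02  0.33  0.01] op 0.138
turn(tool) [0.0015 0.0003 0.0007] shift mm after [-0.2393  0.0496  0.177 ]
t 26.52 grasp [0.521  0.1758 0.0435] yaw 0.0273 down [ 0.0013  0.0007 -1.    ] q [ 0.14  0.24  2.    0.    0.89 -1.46] F [-2.9 -0.7  3.4] M [-0.03  0.71 -0.01] op 0.137
turn(tool) [0.0014 0.0003 0.0007] shift mm after [-0.2936 -0.0352  0.221 ]
```

```bash
python3 -m inch '[{"ax":0,"ay":0,"az":0,"x":0,"y":-0.4,"z":0,"hand":1},{"ax":0,"ay":0,"az":0,"x":0,"y":0,"z":0,"hand":0.6},{"ax":0,"ay":0,"az":0,"x":0,"y":0,"z":0,"hand":0.2},{"ax":0,"ay":0,"az":0,"x":0,"y":0,"z":0,"hand":-0.2},{"ax":0,"ay":0,"az":0,"x":0,"y":0,"z":0,"hand":-0.3}]' 20 >/dev/null; python3 go.py; python3 -m inch '[{"ax":0,"ay":0,"az":0,"x":0,"y":0,"z":0,"hand":-0.3},{"ax":0,"ay":0,"az":0,"x":0,"y":0,"z":0,"hand":-0.3}]'>/dev/null; python3 go.py; python3 -m inch '[{"ax":0,"ay":0,"az":0,"x":0,"y":-10,"z":0,"hand":-0.3},{"ax":0,"ay":0,"az":0,"x":0,"y":-25,"z":0,"hand":-0.3},{"ax":0,"ay":0,"az":0,"x":0,"y":-35,"z":0,"hand":-0.3},{"ax":0,"ay":0,"az":0,"x":0,"y":-35,"z":0,"hand":-0.3},{"ax":0,"ay":0,"az":0,"x":0,"y":-35,"z":0,"hand":-0.3}]'>/dev/null;  python3 -m inch '[{"ax":0,"ay":0,"az":0,"x":15,"y":0,"z":12,"hand":-0.3},{"ax":0,"ay":0,"az":0,"x":25,"y":0,"z":12,"hand":-0.3},{"ax":0,"ay":0,"az":0,"x":30,"y":0,"z":12,"hand":-0.3},{"ax":0,"ay":0,"az":0,"x":30,"y":0,"z":5,"hand":-0.3},{"ax":0,"ay":0,"az":0,"x":20,"y":0,"z":0,"hand":-0.3}]'>/dev/null; python3 -m inch '[{"ax":0,"ay":0,"az":0,"x":0,"y":0,"z":0,"hand":-0.3},{"ax":0,"ay":0,"az":0,"x":0,"y":0,"z":0,"hand":-0.3},{"ax":0,"ay":0,"az":0,"x":0,"y":0,"z":0,"hand":-0.3}]'>/dev/null; python3 go.py
python3 -c "
from h import *
a=snap('top')['img'][100:320,100:440,::-1];b=snap('side')['img'][60:360,180:460,::-1]
a=cv2.resize(a,(500,324));b=cv2.resize(b,(300,324))
cv2.imwrite('pics/end.png',np.hstack([a,b]))"
```

```text
t 26.93 grasp [0.5215 0.1757 0.0432] yaw 0.0271 down [ 0.003   0.0008 -1.    ] q [ 0.14  0.24  2.    0.    0.89 -1.46] F [-0.5 -0.   0.4] M [ 0.02 -0.07  0.01] op 0.618
t 27.1 grasp [0.5211 0.1756 0.043 ] yaw 0.0272 down [ 0.002   0.0007 -1.    ] q [ 0.14  0.24  2.    0.    0.89 -1.46] F [ 0.2 -0.3  0.9] M [-0.    0.01 -0.03] op 0.649
t 28.18 grasp [0.4765 0.2939 0.1832] yaw 0.0273 down [ 0.0018  0.0002 -1.    ] q [ 0.37  0.07  1.9  -0.    1.16 -1.23] F [-0.   0.4 -0.3] M [ 0.03 -0.02 -0.05] op 0.648
```

View pics/end.png

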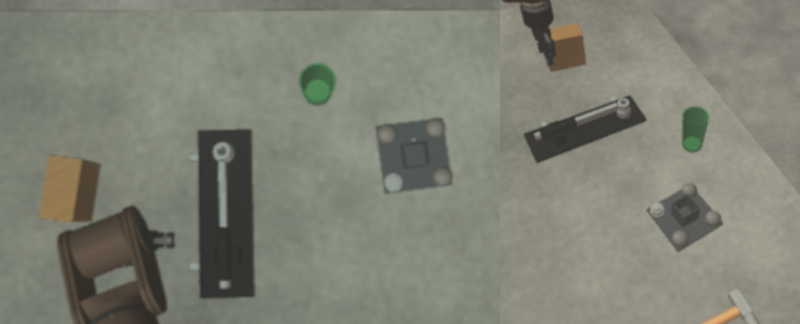

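```bash
python3 - <<'E'
from h import *
t=read_camera('top'); g=t['img'].astype(float).mean(2)
P=[]
for v in range(214,252):
    w=np.clip(g[v,244:260]-70,0,None); P.append(ray(t,(w*np.arange(244,260)).sum()/w.sum(),v,.054)[:2])
P=np.array(P); print('beam',np.polyfit(P[:,0],P[:,1],1),np.round(g[250:258,251]),'was .0172 .1668')
def cen(x,y,w,h,lo):
    a=np.clip(g[y:y+h,x:x+w]-lo,0,None); Y,X=np.mgrid[y:y+h,x:x+w]; return (a*X).sum()/a.sum(),(a*Y).sum()/a.sum()
print('head',cen(243,195,17,17,90),'was 250.99,203.56; knob',cen(244,287,15,12,85),'was 251.11,292.74')
from plant import sign_off
print(sign_off())
E
```

```text
beam [0.03705401 0.15637477] [154. 154. 156. 146.  88.  50.  50.  50.] was .0172 .1668
head (np.float64(250.62214983713358), np.float64(203.51288125555232)) was 250.99,203.56; knob (np.float64(251.85475671750183), np.float64(292.7170176712661)) was 251.11,292.74
the job is handed in; nothing more can be done
None
```

The bare nut was tightened clockwise to the click, and the wrench is back in its case with the gripper well clear. I handed the job in at about 28 s of the 72 s allowed.

**Seating:** The socket went down over the nut until there was about 2 N of contact on the washer.

**The click:** The torque at the pin rose to about 1.05 N m, then fell to about 0.7 N m. I stopped roughly 4 to 8 mm after the peak. On easing back, the load went up to 1.04 N m again and then down to nothing, so the wrench had broken over and not reached its hard stop. Noise of about ±0.1 N m in the readings delayed spotting the drop by a few millimetres.

**Nut not backed off:** In the side view the nut's edges moved about 0.42 rad clockwise, and it is still there after lifting off. The wrench angle suggested about 0.5 rad, so the two agree only roughly. The socket bound slightly at the start of the lift; I re-centred it and it then slid off freely.

**Wrench in its case:** The head is within about 1 mm and the end knob within about 2 mm of where they were. The wrench lies about 0.02 rad off its original direction because it slipped slightly in the grip. The handle is still between its cheeks.

**Other things on the bar:** The tumbler, carton and hammer look unmoved in the last picture; I did not measure them.

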